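Check sample tubes in a stepped slot gauge and sort them

TASK

Check the three blue-capped tubes one at a time: slide each, upright and low, into the mouth of the stepped slot gauge until it stops, without forcing it, and put it away before trying the next. A tube that stops at the mouth is too fat and is stood upright in the red tray, one that runs on past the step into the red-marked part is too thin and is stood upright in the yellow tray, and the one that enters but stops at the step is hung by its collar in the blue fork of the spring arm, let down gently and released only once the arm has sunk and carries it. Leave everything else where it is.

Things in the scene. Friction and masses are not known exactly. Their poses are not given: they have to be found in the camera images.
- tube_a: one of three blue-capped tubes that look alike, 94 mm tall, 90 g +-20%: round barrel to 60 mm height, collar 46 mm across at 60-64 mm, cap 34 mm across at 64-94 mm (grip there). Barrel 24 mm (thin), 28 mm (right) or 32 mm (fat) across: one tube of each, which is which only the gauge tells. Origin: centre of the underside, z up the tube.
- tube_b: one of three blue-capped tubes that look alike, 94 mm tall, 90 g +-20%: round barrel to 60 mm height, collar 46 mm across at 60-64 mm, cap 34 mm across at 64-94 mm (grip there). Barrel 24 mm (thin), 28 mm (right) or 32 mm (fat) across: one tube of each, which is which only the gauge tells. Origin: centre of the underside, z up the tube.
- tube_c: one of three blue-capped tubes that look alike, 94 mm tall, 90 g +-20%: round barrel to 60 mm height, collar 46 mm across at 60-64 mm, cap 34 mm across at 64-94 mm (grip there). Barrel 24 mm (thin), 28 mm (right) or 32 mm (fat) across: one tube of each, which is which only the gauge tells. Origin: centre of the underside, z up the tube.
- tube_a_collar (a point): point on the axis of tube_a at the underside of its collar, 60 mm above its underside
- tube_b_collar (a point): point on the axis of tube_b at the underside of its collar, 60 mm above its underside
- tube_c_collar (a point): point on the axis of tube_c at the underside of its collar, 60 mm above its underside
- gauge: steel slot gauge fixed to the bench: base plate 8 mm thick from x = -15 to 105 mm, 100 mm wide; two jaws, tops 50 mm above the bench. Slot along x, open at both ends and on top: x = 0 to 45 mm 30 mm wide (go, green marks), x = 45 to 90 mm 26 mm wide (no-go, red marks), square corners. Origin on the bench under the middle of the mouth (the entry plane), x into the slot, z up.
- gauge_mouth (a point): same point and axes as gauge. Slide tubes with the underside 8 to 35 mm above the bench. Pushed gently, a fat tube's axis stops at x = -6 mm, the right one's at x = 40 mm; a thin one has passed once its axis is beyond 58 mm (70 is plenty). Push with 5 to 8 N; over 60 N of contact is forcing. Tubes lift out straight up.
- tray_yellow: open yellow tray fixed to the bench, 105 mm (its x) by 135 mm (its y), walls 28 mm high, 4 mm thick, floor 4 mm thick; origin: centre of the underside, z up. A white-capped tube already stands in its -y half; the +y half (centre 32 mm along +y) is free.
- tray_red: open red tray fixed to the bench, 105 mm (its x) by 135 mm (its y), walls 28 mm high, 4 mm thick, floor 4 mm thick; origin: centre of the underside, z up. A white-capped tube already stands in its -y half; the +y half (centre 32 mm along +y) is free.
- stand: fixed stand of the spring arm; origin on the bench under the middle of the fork; x points from the fork to the post (200 mm along +x, up to 220 mm high); the arm pivots 170 mm along +x at 178 mm height. Tubes enter the fork moving along +x.
- beam_fork (a point): middle of the blue fork at its prongs' top face, about 199 mm up when empty; moves with the arm. Open towards -x of the stand; prongs 34 mm apart, 8 mm wide, reach 37 mm to the -x side, with 4 mm lips on the tips. Empty, they rise 0.1 rad to the tips (4 mm); loaded about level. A hung tube's collar underside rests here, its axis through this point.
- beam (a joint): angle of the spring arm, rad: 0 empty and up, growing as it sinks (170 mm lever: 0.1 rad is 17 mm down at the fork). Spring about 43 N/m at the fork; a tube's weight brings it to rest 0.07 to 0.13 rad down (about 0.1 for 90 g). Let go above that it drops and bounces; over 0.6 rad/s is too fast.
- jar_a: amber jar with white cap, 42 mm across, 62 mm tall; bystander, origin centre of the underside
- jar_b: amber jar with white cap, 42 mm across, 62 mm tall; bystander, origin centre of the underside
- old_thin: white-capped tube 24 mm thick, rejected earlier, same heights, collar and cap size as the blue-capped ones, standing in the yellow tray; leave it there. Origin: centre of the underside.
- old_fat: white-capped tube 32 mm thick, rejected earlier, same heights, collar and cap size as the blue-capped ones, standing in the red tray; leave it there. Origin: centre of the underside.
- pipette: white and green hand pipette lying on the bench, 260 mm long, 34 mm wide, 24 mm high, origin near its middle on the bench, x along it; bystander
- marker: black and blue marker pen lying on the bench, 130 x 12 x 12 mm, origin centre of the underside, x along it; bystander
There are look-alikes about, which are no part of the job. Leave any green look-alike of the tube_b alone.

How it is judged:
On the way, in this order (a step that is already met when the one before it is completed fails the run):
1. a first tube is tried in the gauge until it shows whether it is fat (stops at the mouth), right (stops at the step) or thin (axis more than 58 mm into the slot) (((x of tube_a in the frame of gauge_mouth between 0.034 and 0.046 m and y of tube_a in the frame of gauge_mouth between -0.006 and 0.006 m and z of tube_a in the frame of gauge_mouth below 0.035 m and angle between tube_a's own z axis and vertical below 0.2 rad and contact force between tube_a and gauge above 0.2 N) or (x of tube_b in the frame of gauge_mouth between -0.01 and 0.004 m and y of tube_b in the frame of gauge_mouth between -0.006 and 0.006 m and z of tube_b in the frame of gauge_mouth below 0.035 m and angle between tube_b's own z axis and vertical below 0.2 rad and contact force between tube_b and gauge above 0.2 N) or (x of tube_c in the frame of gauge_mouth between 0.058 and 0.12 m and y of tube_c in the frame of gauge_mouth between -0.006 and 0.006 m and z of tube_c in the frame of gauge_mouth below 0.035 m and angle between tube_c's own z axis and vertical below 0.2 rad))), for 0.06 s.
2. one tube stands or hangs released in its right place and another is tried in the gauge ((((distance between tube_a_collar and beam_fork below 0.015 m and value of joint beam above 0.05 rad and angle between tube_a's own z axis and vertical below 0.2 rad and linear speed of tube_a below 0.03 m/s and contact force between tube_a and the fingers below 0.1 N) and (x of tube_b in the frame of gauge_mouth between -0.01 and 0.004 m and y of tube_b in the frame of gauge_mouth between -0.006 and 0.006 m and z of tube_b in the frame of gauge_mouth below 0.035 m and angle between tube_b's own z axis and vertical below 0.2 rad and contact force between tube_b and gauge above 0.2 N)) or ((distance between tube_a_collar and beam_fork below 0.015 m and value of joint beam above 0.05 rad and angle between tube_a's own z axis and vertical below 0.2 rad and linear speed of tube_a below 0.03 m/s and contact force between tube_a and the fingers below 0.1 N) and (x of tube_c in the frame of gauge_mouth between 0.058 and 0.12 m and y of tube_c in the frame of gauge_mouth between -0.006 and 0.006 m and z of tube_c in the frame of gauge_mouth below 0.035 m and angle between tube_c's own z axis and vertical below 0.2 rad)) or ((x of tube_b in the frame of tray_red between -0.05 and 0.05 m and y of tube_b in the frame of tray_red between -0.065 and 0.065 m and z of tube_b in the frame of tray_red between -0.005 and 0.012 m and angle between tube_b's own z axis and vertical below 0.12 rad and linear speed of tube_b below 0.03 m/s and contact force between tube_b and the fingers below 0.1 N) and (x of tube_a in the frame of gauge_mouth between 0.034 and 0.046 m and y of tube_a in the frame of gauge_mouth between -0.006 and 0.006 m and z of tube_a in the frame of gauge_mouth below 0.035 m and angle between tube_a's own z axis and vertical below 0.2 rad and contact force between tube_a and gauge above 0.2 N)) or ((x of tube_b in the frame of tray_red between -0.05 and 0.05 m and y of tube_b in the frame of tray_red between -0.065 and 0.065 m and z of tube_b in the frame of tray_red between -0.005 and 0.012 m and angle between tube_b's own z axis and vertical below 0.12 rad and linear speed of tube_b below 0.03 m/s and contact force between tube_b and the fingers below 0.1 N) and (x of tube_c in the frame of gauge_mouth between 0.058 and 0.12 m and y of tube_c in the frame of gauge_mouth between -0.006 and 0.006 m and z of tube_c in the frame of gauge_mouth below 0.035 m and angle between tube_c's own z axis and vertical below 0.2 rad)) or ((x of tube_c in the frame of tray_yellow between -0.05 and 0.05 m and y of tube_c in the frame of tray_yellow between -0.065 and 0.065 m and z of tube_c in the frame of tray_yellow between -0.005 and 0.012 m and angle between tube_c's own z axis and vertical below 0.12 rad and linear speed of tube_c below 0.03 m/s and contact force between tube_c and the fingers below 0.1 N) and (x of tube_a in the frame of gauge_mouth between 0.034 and 0.046 m and y of tube_a in the frame of gauge_mouth between -0.006 and 0.006 m and z of tube_a in the frame of gauge_mouth below 0.035 m and angle between tube_a's own z axis and vertical below 0.2 rad and contact force between tube_a and gauge above 0.2 N)) or ((x of tube_c in the frame of tray_yellow between -0.05 and 0.05 m and y of tube_c in the frame of tray_yellow between -0.065 and 0.065 m and z of tube_c in the frame of tray_yellow between -0.005 and 0.012 m and angle between tube_c's own z axis and vertical below 0.12 rad and linear speed of tube_c below 0.03 m/s and contact force between tube_c and the fingers below 0.1 N) and (x of tube_b in the frame of gauge_mouth between -0.01 and 0.004 m and y of tube_b in the frame of gauge_mouth between -0.006 and 0.006 m and z of tube_b in the frame of gauge_mouth below 0.035 m and angle between tube_b's own z axis and vertical below 0.2 rad and contact force between tube_b and gauge above 0.2 N)))), for 0.06 s.
3. two tubes are released in their right places and the last is tried in the gauge ((((x of tube_b in the frame of tray_red between -0.05 and 0.05 m and y of tube_b in the frame of tray_red between -0.065 and 0.065 m and z of tube_b in the frame of tray_red between -0.005 and 0.012 m and angle between tube_b's own z axis and vertical below 0.12 rad and linear speed of tube_b below 0.03 m/s and contact force between tube_b and the fingers below 0.1 N) and (x of tube_c in the frame of tray_yellow between -0.05 and 0.05 m and y of tube_c in the frame of tray_yellow between -0.065 and 0.065 m and z of tube_c in the frame of tray_yellow between -0.005 and 0.012 m and angle between tube_c's own z axis and vertical below 0.12 rad and linear speed of tube_c below 0.03 m/s and contact force between tube_c and the fingers below 0.1 N) and (x of tube_a in the frame of gauge_mouth between 0.034 and 0.046 m and y of tube_a in the frame of gauge_mouth between -0.006 and 0.006 m and z of tube_a in the frame of gauge_mouth below 0.035 m and angle between tube_a's own z axis and vertical below 0.2 rad and contact force between tube_a and gauge above 0.2 N)) or ((distance between tube_a_collar and beam_fork below 0.015 m and value of joint beam above 0.05 rad and angle between tube_a's own z axis and vertical below 0.2 rad and linear speed of tube_a below 0.03 m/s and contact force between tube_a and the fingers below 0.1 N) and (x of tube_c in the frame of tray_yellow between -0.05 and 0.05 m and y of tube_c in the frame of tray_yellow between -0.065 and 0.065 m and z of tube_c in the frame of tray_yellow between -0.005 and 0.012 m and angle between tube_c's own z axis and vertical below 0.12 rad and linear speed of tube_c below 0.03 m/s and contact force between tube_c and the fingers below 0.1 N) and (x of tube_b in the frame of gauge_mouth between -0.01 and 0.004 m and y of tube_b in the frame of gauge_mouth between -0.006 and 0.006 m and z of tube_b in the frame of gauge_mouth below 0.035 m and angle between tube_b's own z axis and vertical below 0.2 rad and contact force between tube_b and gauge above 0.2 N)) or ((distance between tube_a_collar and beam_fork below 0.015 m and value of joint beam above 0.05 rad and angle between tube_a's own z axis and vertical below 0.2 rad and linear speed of tube_a below 0.03 m/s and contact force between tube_a and the fingers below 0.1 N) and (x of tube_b in the frame of tray_red between -0.05 and 0.05 m and y of tube_b in the frame of tray_red between -0.065 and 0.065 m and z of tube_b in the frame of tray_red between -0.005 and 0.012 m and angle between tube_b's own z axis and vertical below 0.12 rad and linear speed of tube_b below 0.03 m/s and contact force between tube_b and the fingers below 0.1 N) and (x of tube_c in the frame of gauge_mouth between 0.058 and 0.12 m and y of tube_c in the frame of gauge_mouth between -0.006 and 0.006 m and z of tube_c in the frame of gauge_mouth below 0.035 m and angle between tube_c's own z axis and vertical below 0.2 rad)))), for 0.06 s.
At the end, for the whole second after the job is handed in: the fat tube stands upright (within 0.12 rad) on the floor of the red tray, the thin one likewise in the yellow tray, the right one hangs by its collar in the fork (collar within 15 mm of the fork's middle, tilt under 0.2 rad, arm sunk more than 0.05 rad and still), all released and at rest (distance between tube_a_collar and beam_fork below 0.015 m and value of joint beam above 0.05 rad and angle between tube_a's own z axis and vertical below 0.2 rad and linear speed of each of tube_a, tube_b, tube_c below 0.03 m/s and contact force between each of tube_a, tube_b, tube_c and the fingers below 0.1 N and x of tube_b in the frame of tray_red between -0.05 and 0.05 m and y of tube_b in the frame of tray_red between -0.065 and 0.065 m and z of tube_b in the frame of tray_red between -0.005 and 0.012 m and angle between each of tube_b, tube_c's own z axis and vertical below 0.12 rad and x of tube_c in the frame of tray_yellow between -0.05 and 0.05 m and y of tube_c in the frame of tray_yellow between -0.065 and 0.065 m and z of tube_c in the frame of tray_yellow between -0.005 and 0.012 m and velocity of joint beam between -0.05 and 0.05 rad/s); the robot touches nothing.
It fails at once if the spring arm drops, bounces or is pushed fast (over 0.6 rad/s, about 0.1 m/s at the fork) (velocity of joint beam above 0.6 rad/s or velocity of joint beam below -0.6 rad/s).
It fails at once if a tube is forced in the gauge (over 60 N) (contact force between any of tube_a, tube_b, tube_c and gauge above 60 N).
It fails at once if a blue-capped tube is tipped over (angle between any of tube_a, tube_b, tube_c's own z axis and vertical above 0.6 rad).
It fails at once if a bystander is moved by more than 20 mm, or a jar or white-capped tube is tipped (distance of any of jar_a, jar_b, old_thin, old_fat, pipette, marker from where it was at the start of the episode above 0.02 m or angle between any of jar_a, jar_b, old_thin, old_fat's own z axis and vertical above 0.3 rad).
It also fails if it takes over 72 s, if anything falls off the work surface, if the arm or the gripper's body presses on something with over 40 N, if the wrist force passes 120 N, or if a joint passes its speed limit or range.

ROBOT

A 6-joint arm with a two-finger parallel gripper is mounted at the origin on the work surface. World frame = base frame: x ahead of the robot, y to its left, z up, the work surface at z = 0. Lengths are in m, angles in rad, forces in N, time in s.
With the tool pointing down it reaches from about 0.35 to 0.85 m from the base axis. Payload 8.1 kg.
Tool frame: the origin (TCP) lies at the centre of the arm's flange, where the gripper is bolted on; the fingertips stand 186 mm ahead of it and the grasp point (between the pads) lies 167 mm ahead of it; z points along the fingers, y is the line along which they close (so a half turn about z gives the same grasp; the last joint's range is limited). The gripper opens to 93 mm and grips with 3 to 60 N. Pads are 15 mm wide; open, the fingers measure 128 mm over their backs; the gripper's body (75 mm by 188 mm) begins 65 mm behind the grasp point.
Start: joints at [1.037, 0.13, 1.488, -0, 1.523, -0.085], TCP at [0.26, 0.541, 0.405] pointing down, gripper open.
Joint ranges: [-2.96, 2.96], [-0.89, 2.26], [0.02, 2.5], [-1.34, 4.48], [0, 2.73], [-2.66, 2.66]. Speed limits (rad/s): [2.39, 2.39, 2.79, 3.14, 3.14, 3.14].

INTERFACE

Orientations are given as a rotation vector (axis times angle).
In Python, from plant import read_state, read_camera, camera_params, robot gives the robot as it stands.
- The arm moves only by the tool carry_out, never from a script. Its argument "targets" is a list of rows, each an object of numbers: "hand": the opening in per cent of the stroke, from 0 (shut) to 100 (fully open); "x", "y", "z": the shift along the tool's x, y, z in m; "ax", "ay", "az": the turn, a rotation vector about the tool's x, y, z in rad. In form: [{"hand": .., "x": .., "y": .., "z": .., "ax": .., "ay": .., "az": ..}, ...]. A call has 1 to 8 rows; each row is the pose to reach, as a shift and turn from the pose commanded when the call began, along the tool's axes at that moment; what a row does not reach only later rows make up. A row lasts 1/8 s, in which the tool goes at most 62.5 mm and 10.7 degrees, less where a joint would pass 70% of its speed; a pose out of reach is approached as far as the arm can. A call with a gripper value outside its range is refused whole. The fingers move at their own pace and stop on an object; "newtons" is the grip in N (left out, the last holds). Time passes only in rows, so rows that repeat a pose let the fingers close. It gives the time, the measured TCP pose, the force, the opening and the grip force at its end, in the units of the state.
- read_state(): the state, without advancing time (a new reading comes with each control period).
- read_camera(name): name is "scene" or "top" or "wrist"; returns (picture, depth): 480x640x3 uint8, blue, green, red; 480x640 float32, m along the optical axis (not along the pixel's ray), 0 where there is no reading.
- camera_params(name): a dict with "fx", "fy", "cx", "cy" (pixels), "position" and "rotation" of the camera in the world. Camera axes: x right, y up, looking along -z (the intrinsics and any distortion apply to the point x, -y, -z); pixel columns grow to the right and rows downward; lengths in m; the calibration is good to about 2 mm. A picture is of the moment at which its call begins: read the wrist's pose just before it. camera_params takes no time and is no camera call; for the wrist camera it gives the pose at the moment of the call.
- robot.close_job(): hands the job in; it is judged then, once.
The state is a dict: "t": time; "q": joint angles; "dq": joint speeds; "joint_torque": joint torques, N m; "tool_pos": TCP position; "orientation": TCP orientation; "force": force on the tool from outside, world axes, zero at the start; "wrist_torque": the same for the moment, N m; "opening": finger opening in m; "gripper_force": force on a finger pad.
Only numpy, scipy, OpenCV 4.12 (cv2) and the standard library are available. Lean on these libraries where they do the work, as an engineer would, in place of code of your own. Each camera call takes 0.05 s, during which the arm holds its last target. There are 200 camera calls.

## Working session

There is one attempt and no reset: what is moved stays moved. The work goes in short steps, Python scripts to look and compute and a tool call to move; the robot and the scene stay as the last step left them, time stands still between calls to the robot, and variables do not carry over. Pictures are saved under pics/ and viewed, at most 10 in all, crops included, and the job is handed in when it is done.

Besides the shell and the picture viewer there is one more tool, called after "Request:" as a command line: name --argument value ..., lists and objects as JSON in quotes. carry_out: Moves the arm, as the interface text tells. Its arguments: {"type":"object","properties":{"targets":{"type":"array","items":{"type":"object","properties":{"hand":{"type":"number"},"x":{"type":"number"},"y":{"type":"number"},"z":{"type":"number"},"ax":{"type":"number"},"ay":{"type":"number"},"az":{"type":"number"}}}},"newtons":{"type":"number"}},"required":["targets"]}

```bash
ls; mkdir -p pics
cat > h.py <<'E'
import numpy as np, cv2
from plant import read_state, read_camera, camera_params, robot
def world(name,img_depth,p=None):
    p=p or camera_params(name); d=img_depth
    v,u=np.mgrid[0:d.shape[0],0:d.shape[1]]
    c=np.stack([(u-p['cx'])/p['fx']*d,-(v-p['cy'])/p['fy']*d,-d],-1)
    return c@np.array(p['rotation']).T+np.array(p['position'])
E
python3 - <<'E'
from h import *
s=read_state();print(s)
for n in ['scene','top']:
    p=camera_params(n);print(n,p)
    i,d=read_camera(n);cv2.imwrite(f'pics/{n}0.png',i);np.save(f'{n}0.npy',world(n,d,p))
E
```

```text
pics
{'t': 0.0, 'q': array([ 1.03660537e+00,  1.31178468e-01,  1.48925488e+00, -1.15491946e-05,
        1.52295805e+00, -8.53954615e-02]), 'dq': array([ 0.00049747, -0.00081937,  0.00213421, -0.00230158,  0.00036117,
        0.00087104]), 'joint_torque': array([ 8.04909741e-04, -5.59826267e+01, -4.91782129e+01,  7.71603291e-02,
        3.47996922e-02, -2.06187765e-04]), 'tool_pos': array([0.26019851, 0.54040741, 0.40369019]), 'orientation': array([-6.98944138e-01, -3.06230274e+00,  2.69601859e-03]), 'force': array([ 0.53595675, -0.81097004,  0.42404543]), 'wrist_torque': array([-0.03282285,  0.03949731, -0.02759802]), 'gripper_force': 0.0, 'opening': 0.09273542871213998}
scene {'fx': 465.255623393424, 'fy': 465.255623393424, 'cx': 320.707572997724, 'cy': 241.81310768903853, 'position': array([ 1.03845322, -0.36179424,  0.86341611]), 'rotation': array([0.61582473, 0.30020631, 0.87139904])}Traceback (most recent call last):
  File "<stdin>", line 5, in <module>
  File "h.py", line 7, in world
    return c@np.array(p['rotation']).T+np.array(p['position'])
           ~~~~~~~~~~~~~~~~~~~~~~~~~~~^~~~~~~~~~~~~~~~~~~~~~~~
ValueError: operands could not be broadcast together with shapes (480,640) (3,)
```

Rotation is a rotation vector.

```bash
sed -i "s/np.array(p\['rotation'\]).T/cv2.Rodrigues(np.array(p['rotation']))[0].T/" h.py
python3 - <<'E'
from h import *
for n in ['scene','top']:
    p=camera_params(n);print(n,p)
    i,d=read_camera(n);cv2.imwrite(f'pics/{n}0.png',i);np.save(f'{n}0.npy',world(n,d,p))
E
```

```text
scene {'fx': 465.255623393424, 'fy': 465.255623393424, 'cx': 320.707572997724, 'cy': 241.81310768903853, 'position': array([ 1.03845322, -0.36179424,  0.86341611]), 'rotation': array([0.61582473, 0.30020631, 0.87139904])}
top {'fx': 595.9673696797876, 'fy': 595.9673696797876, 'cx': 325.0308816650641, 'cy': 244.82203684622093, 'position': array([ 0.5458451 , -0.02970539,  1.2927337 ]), 'rotation': array([ 0.03709718, -0.01221889, -1.57793872])}
```

View pics/scene0.png

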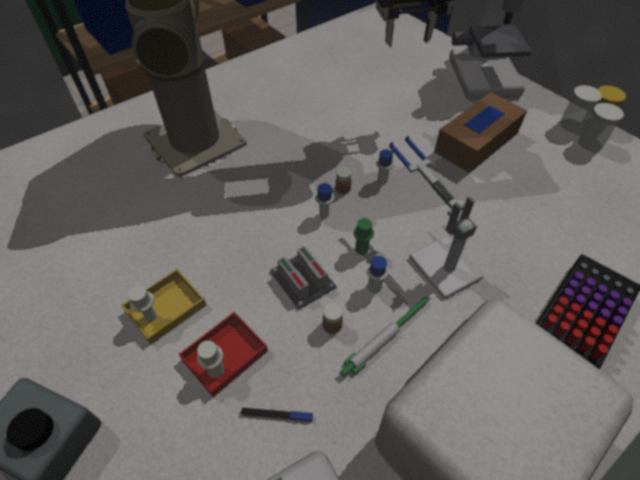

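View pics/top0.png

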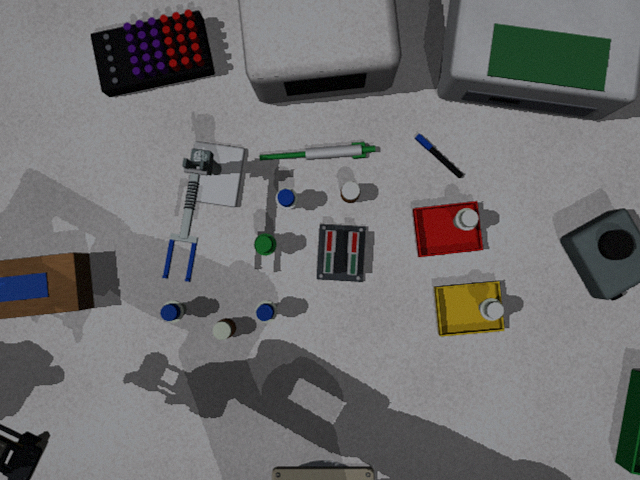

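Blue-capped tubes are at top (286,198), (171,312), (265,311). The green look-alike is at (264,244) and must be left alone. The gauge is at (342,252) with its green marks nearer the robot. The red and yellow trays are at (449,228) and (470,307), the fork at (180,258). Next I measure from both views and take one enlarged crop.

Run:
```python
from h import *
for n in ['scene','top']:
    i=cv2.imread(f'pics/{n}0.png');W=np.load(f'{n}0.npy');h=cv2.cvtColor(i,cv2.COLOR_BGR2HSV)
    inw=(W[...,0]>.2)&(W[...,0]<.9)&(abs(W[...,1])<.6)
    for nm,lo,hi,z0,z1 in [('blue',(105,130,40),(130,255,255),.05,.26),('green',(50,100,40),(80,255,255),.03,.12),('red',(170,130,60),(180,255,255),.01,.1),('red0',(0,130,60),(8,255,255),.01,.1),('yel',(20,120,80),(32,255,255),.01,.1)]:
        m=(cv2.inRange(h,lo,hi)>0)&inw&(W[...,2]>z0)&(W[...,2]<z1)
        k,l,st,c=cv2.connectedComponentsWithStats(m.astype('uint8'))
        for j in range(1,k):
            if st[j,4]<15: continue
            P=W[l==j]; zt=np.percentile(P[:,2],90); T=P[P[:,2]>zt-.006]
            r=cv2.minAreaRect((P[:,:2]*1000).astype('float32'))
            print(n,nm,c[j].round(),st[j,4],'z90',zt.round(4),'topmid',T[:,:2].min(0).round(4),T[:,:2].max(0).round(4),(T[:,:2].min(0)/2+T[:,:2].max(0)/2).round(4),'rect',np.round(r[0],1),np.round(r[1],1),round(r[2],1))
i=cv2.imread('pics/top0.png')
a=cv2.resize(i[215:345,150:420],None,fx=2.9,fy=2.9,interpolation=2)
cv2.imwrite('pics/crop1.png',a)
# gauge/jaw tops, base, trays, fork
W=np.load('top0.npy');B=W[215:290,305:380].reshape(-1,3)
for a,b in [(.044,.056),(.004,.012)]:
    P=B[(B[:,2]>a)&(B[:,2]<b)];r=cv2.minAreaRect((P[:,:2]*1000).astype('float32'));print('gauge',a,len(P),np.median(P[:,2]),r)
for nm,(r0,r1,c0,c1) in dict(red=(195,262,405,492),yel=(272,342,425,515)).items():
    B=W[r0:r1,c0:c1].reshape(-1,3);P=B[(B[:,2]>.022)&(B[:,2]<.034)];print(nm,len(P),np.median(P[:,2]),cv2.minAreaRect((P[:,:2]*1000).astype('float32')))
    P=B[(B[:,2]>.085)];print('white cap',P.min(0),P.max(0))
```

```text
scene blue [476. 125.] 158 z90 0.0843 topmid [0.4785 0.5563] [0.5261 0.5993] [0.5023 0.5778] rect [503.2 580.7] [45.9 42.5] 10.9
scene blue [416. 149.] 48 z90 0.2017 topmid [0.5251 0.2689] [0.5817 0.2813] [0.5534 0.2751] rect [554.1 274.7] [ 7.2 58.6] 82.5
scene blue [399. 155.] 49 z90 0.2019 topmid [0.5179 0.2281] [0.5787 0.2389] [0.5483 0.2335] rect [548.1 233. ] [ 6.6 61.3] 81.8
scene blue [386. 154.] 64 z90 0.0963 topmid [0.4387 0.2881] [0.4632 0.3147] [0.4509 0.3014] rect [450.  302.6] [25.2 24.7] 23.5
scene blue [324. 189.] 92 z90 0.0962 topmid [0.4347 0.096 ] [0.4622 0.1254] [0.4484 0.1107] rect [449. 111.] [25.3 28.8] 52.1
scene blue [378. 262.] 143 z90 0.0961 topmid [0.6634 0.0511] [0.6947 0.0818] [0.6791 0.0665] rect [679.2  67.3] [28.4 29.5] 41.0
scene green [364. 224.] 113 z90 0.0956 topmid [0.5713 0.0965] [0.6012 0.1251] [0.5863 0.1108] rect [585.1 112.1] [26.  28.5] 48.0
scene green [369. 237.] 20 z90 0.0668 topmid [0.5979 0.106 ] [0.6049 0.1245] [0.6014 0.1153] rect [601.3 115.5] [ 4.5 19. ] 10.9
scene red0 [318. 268.] 34 z90 0.0529 topmid [ 0.5734 -0.0224] [ 0.6076 -0
[... 2835 characters left out ...]
 0.044 856 0.050315693991402566 ((570.1809692382812, -44.0251350402832), (69.99783325195312, 89.93010711669922), 86.05249786376953)
gauge 0.004 1633 0.0075397250630637735 ((570.68017578125, -46.00811004638672), (160.01463317871094, 159.96142578125), 89.5600357055664)
red 448 0.027626171821912737 ((618.749755859375, -271.9068298339844), (104.98029327392578, 136.0279541015625), 6.066823482513428)
white cap [ 0.5458451  -0.31768562  0.08528592] [ 0.65124712 -0.02970539  1.2927337 ]
yel 442 0.02746589154997514 ((449.51409912109375, -314.933837890625), (105.27738952636719, 136.66302490234375), 4.869967460632324)
white cap [ 0.43484651 -0.36470549  0.08532337] [ 0.5458451  -0.02970539  1.2927337 ]
```

View pics/crop1.png

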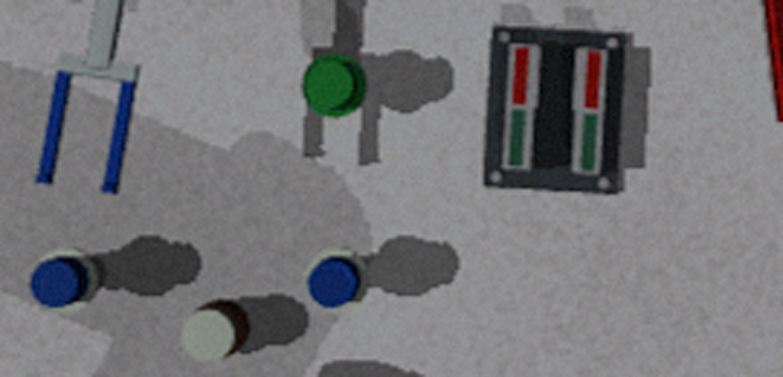

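The crop shows two blue-capped tubes and the green-capped decoy at crop (333,85). The gauge's green (go) end is nearer the robot, so the slot runs along world +x at about -4°. The positions from both views agree to 2–3 mm. I'll move to a viewpoint near the gauge for a close look.

```bash
cat >> h.py <<'E'
from scipy.spatial.transform import Rotation as Ro
def R0(a): # tool down, tool y at world angle a (deg)
    a=np.radians(a); y=np.array([np.cos(a),np.sin(a),0]); z=np.array([0,0,-1.]); return np.stack([np.cross(y,z),y,z],1)
def shift(*pts,a=86):
    s=read_state(); R=Ro.from_rotvec(s['orientation'])
    print('t',round(s['t'],2),'tcp',np.round(s['tool_pos'],4),'F',np.round(s['force'],1),'open',round(s['opening'],4))
    dr=(R.inv()*Ro.from_matrix(R0(a))).as_rotvec()
    for p in pts: print('for',p,'shift',np.round(R.inv().apply(np.array(p)-s['tool_pos']),4),'turn',np.round(dr,4))
E
python3 -c "
from h import *
shift((.36,.32,.44),(.5,.04,.44))"
```

```text
t 0.15 tcp [0.2602 0.5404 0.4039] F [-0.7  0.1 -0.5] open 0.0927
for (0.36, 0.32, 0.44) shift [-0.1855 -0.1554 -0.0359] turn [-1.40e-03 -3.00e-04 -3.79e-01]
for (0.5, 0.04, 0.44) shift [-0.4332 -0.3469 -0.0356] turn [-1.40e-03 -3.00e-04 -3.79e-01]
```

Request:
carry_out --targets '[{"x": -0.045, "y": -0.038, "z": -0.02, "az": -0.1}, {"x": -0.09, "y": -0.076, "z": -0.036, "az": -0.2}, {"x": -0.135, "y": -0.114, "z": -0.036, "az": -0.3}, {"x": -0.185, "y": -0.152, "z": -0.036, "az": -0.379}, {"x": -0.235, "y": -0.19, "z": -0.036, "az": -0.379}, {"x": -0.285, "y": -0.23, "z": -0.036, "az": -0.379}, {"x": -0.335, "y": -0.268, "z": -0.036, "az": -0.379}, {"x": -0.385, "y": -0.307, "z": -0.036, "az": -0.379}]'

```text
schema error: expected keys hand, x, y, z, ax, ay, az
```

Request:
carry_out --targets '[{"x": -0.05, "y": -0.022, "z": 0}, {"x": -0.061, "y": -0.022, "z": 0}, {"x": -0.061, "y": -0.022, "z": 0}]'

```text
schema error: expected keys hand, x, y, z, ax, ay, az
```

```bash
cat > look.py <<'E'
import sys
from h import *
n=sys.argv[1]
p=camera_params('wrist');i,d=read_camera('wrist');cv2.imwrite(f'pics/{n}.png',i);np.save(f'{n}.npy',world('wrist',d,p))
shift((.4492,.112,.30));print(p['position'],p['rotation'])
E
python3 look.py w1
```

```text
t 0.2 tcp [0.2602 0.5405 0.4041] F [-0.2  0.4  0.1] open 0.0933
for (0.4492, 0.112, 0.3) shift [-0.3562 -0.304   0.1044] turn [-1.10e-03 -3.00e-04 -3.79e-01]
[0.18520212 0.57695708 0.38499008] [-0.2716637  -0.16882458  1.11349591]
```

View pics/w1.png

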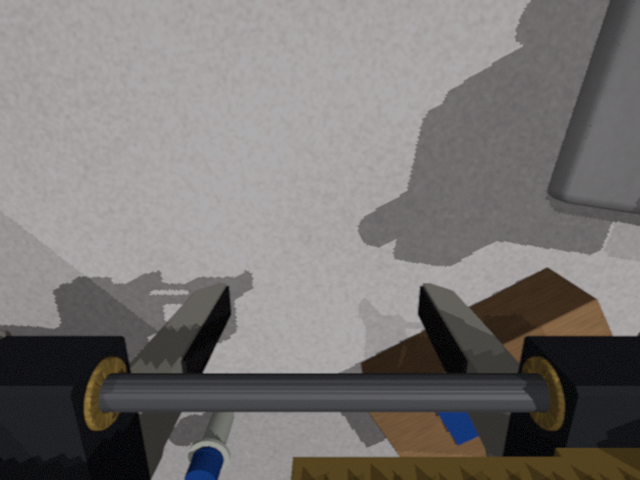

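Every row needs all the keys. The view shows the fingers at the bottom, with the camera on tool +x.

Request:
carry_out --targets '[{"hand": 100, "x": -0.045, "y": -0.038, "z": -0.02, "ax": 0, "ay": 0, "az": -0.1}, {"hand": 100, "x": -0.09, "y": -0.076, "z": -0.036, "ax": 0, "ay": 0, "az": -0.2}, {"hand": 100, "x": -0.135, "y": -0.114, "z": -0.036, "ax": 0, "ay": 0, "az": -0.3}, {"hand": 100, "x": -0.185, "y": -0.152, "z": -0.036, "ax": 0, "ay": 0, "az": -0.379}, {"hand": 100, "x": -0.235, "y": -0.19, "z": -0.036, "ax": 0, "ay": 0, "az": -0.379}, {"hand": 100, "x": -0.285, "y": -0.23, "z": -0.036, "ax": 0, "ay": 0, "az": -0.379}, {"hand": 100, "x": -0.335, "y": -0.268, "z": -0.036, "ax": 0, "ay": 0, "az": -0.379}, {"hand": 100, "x": -0.385, "y": -0.307, "z": -0.036, "ax": 0, "ay": 0, "az": -0.379}]'

```text
t: 1.2
tool_pos: [0.4729, 0.098, 0.4408]
orientation: [0.11, 3.139, 0.0]
force: [1.8, 0.4, -0.3]
opening: 0.093
gripper_force: 0.0
```

```bash
python3 -c "
from h import *
shift((.64,-.02,.44),(.4492,.112,.35))"
```

```text
t 1.2 tcp [0.4729 0.098  0.4408] F [ 1.8  0.4 -0.3] open 0.093
for (0.64, -0.02, 0.44) shift [-0.1749 -0.106   0.0009] turn [0.0003 0.0005 0.    ]
for (0.4492, 0.112, 0.35) shift [0.0247 0.0123 0.0908] turn [0.0003 0.0005 0.    ]
```

Request:
carry_out --targets '[{"hand": 100, "x": -0.055, "y": -0.03, "z": 0, "ax": 0, "ay": 0, "az": 0}, {"hand": 100, "x": -0.11, "y": -0.065, "z": 0, "ax": 0, "ay": 0, "az": 0}, {"hand": 100, "x": -0.165, "y": -0.1, "z": 0, "ax": 0, "ay": 0, "az": 0}, {"hand": 100, "x": -0.175, "y": -0.106, "z": 0, "ax": 0, "ay": 0, "az": 0}, {"hand": 100, "x": -0.175, "y": -0.106, "z": 0, "ax": 0, "ay": 0, "az": 0}]'

```text
t: 1.82
tool_pos: [0.6402, -0.019, 0.4395]
orientation: [-0.112, -3.138, -0.0]
force: [0.2, 0.3, 0.1]
opening: 0.0926
gripper_force: 0.0
```

```bash
python3 look.py w2
python3 - <<'E'
from h import *
W=np.load('w2.npy').reshape(-1,3)
P=W[(W[:,2]>.045)&(W[:,2]<.056)&(abs(W[:,0]-.57)<.07)&(abs(W[:,1]+.044)<.06)]
print(len(P),np.median(P[:,2]),cv2.minAreaRect((P[:,:2]*1000).astype('float32')))
# slot edges per x bin
c=np.array([.57,-.044]);a=np.radians(-4);X=np.array([np.cos(a),np.sin(a)]);Y=np.array([-X[1],X[0]])
u=(P[:,:2]-c)@X;v=(P[:,:2]-c)@Y
for b in np.arange(-.045,.045,.01):
    k=(u>b)&(u<b+.01);vv=v[k]
    if k.sum()>20: print(round(b+.005,3),np.round([vv.min(),vv[vv<0].max(),vv[vv>0].min(),vv.max()],4), 'slotmid',round((vv[vv<0].max()+vv[vv>0].min())/2,4))
print('u',u.min(),u.max())
E
```

```text
t 1.88 tcp [ 0.6396 -0.0181  0.44  ] F [ 0.2  0.1 -0.3] open 0.093
for (0.4492, 0.112, 0.3) shift [0.1989 0.1164 0.1403] turn [ 0.0003 -0.0014 -0.0006]
[ 0.55713648 -0.0128268   0.42069324] [-0.24277424 -0.22601401  1.48731879]
4331 0.0513206190983021 ((567.6591796875, -42.884212493896484), (70.16168975830078, 89.4502944946289), 86.0887222290039)
-0.04 [-0.0342 -0.0139  0.0162  0.0358] slotmid 0.0011
-0.03 [-0.0339 -0.0139  0.016   0.0359] slotmid 0.001
-0.02 [-0.0336 -0.0139  0.0161  0.0359] slotmid 0.0011
-0.01 [-0.034  -0.0139  0.0167  0.0359] slotmid 0.0014
0.0 [-0.0339 -0.0117  0.0147  0.036 ] slotmid 0.0015
0.01 [-0.0341 -0.0118  0.0145  0.036 ] slotmid 0.0014
0.02 [-0.0339 -0.0118  0.0144  0.036 ] slotmid 0.0013
0.03 [-0.0339 -0.0117  0.0143  0.0361] slotmid 0.0013
0.04 [-0.0337 -0.0118  0.0141  0.0361] slotmid 0.0012
u -0.04710292415105568 0.042311749085646486
```

View pics/w2.png

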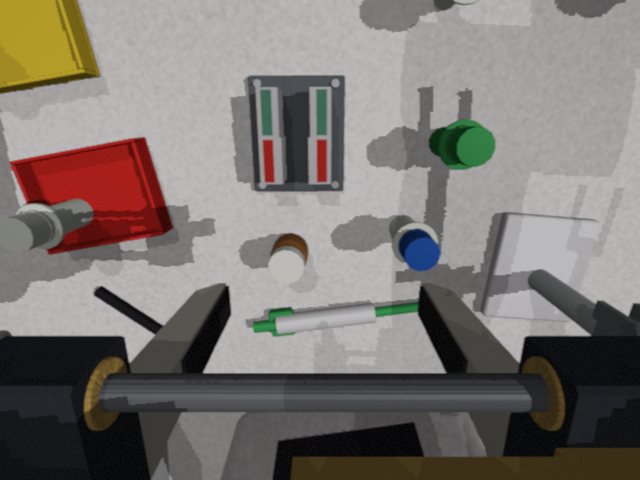

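Gauge, red tray, jar (290,258), blue tube (419,250) and green decoy (465,145) are all visible. The jaw centre agrees with the top view to 2.5 mm. I measure this blue tube and take it first.

```bash
cat >> h.py <<'E'
def cap(W,x,y,r=.04,z0=.085,z1=.105):
    P=W.reshape(-1,3);P=P[(np.hypot(P[:,0]-x,P[:,1]-y)<r)&(P[:,2]>z0)&(P[:,2]<z1)]
    c,rr=cv2.minEnclosingCircle((P[:,:2]*1000).astype('float32'));print('cap',len(P),np.round(c,1),round(rr,1),np.median(P[:,2]).round(4))
    return c
E
python3 -c "
from h import *
c=cap(np.load('w2.npy'),.68,.0675)
shift((.6795,.0675,.33),(.6795,.0675,.253))"
```

```text
cap 1068 [679.7  69.3] 17.1 0.095
t 1.88 tcp [ 0.6396 -0.0181  0.44  ] F [ 0.2  0.1 -0.3] open 0.093
for (0.6795, 0.0675, 0.33) shift [-0.0339  0.0882  0.11  ] turn [ 0.0003 -0.0014 -0.0006]
for (0.6795, 0.0675, 0.253) shift [-0.034   0.0882  0.187 ] turn [ 0.0003 -0.0014 -0.0006]
```

Request:
carry_out --newtons 30 --targets '[{"hand": 100, "x": -0.015, "y": 0.04, "z": 0.04, "ax": 0, "ay": 0, "az": 0}, {"hand": 100, "x": -0.034, "y": 0.089, "z": 0.07, "ax": 0, "ay": 0, "az": 0}, {"hand": 100, "x": -0.034, "y": 0.089, "z": 0.12, "ax": 0, "ay": 0, "az": 0}, {"hand": 100, "x": -0.034, "y": 0.089, "z": 0.16, "ax": 0, "ay": 0, "az": 0}, {"hand": 100, "x": -0.034, "y": 0.089, "z": 0.187, "ax": 0, "ay": 0, "az": 0}, {"hand": 60, "x": -0.034, "y": 0.089, "z": 0.187, "ax": 0, "ay": 0, "az": 0}, {"hand": 40, "x": -0.034, "y": 0.089, "z": 0.187, "ax": 0, "ay": 0, "az": 0}, {"hand": 25, "x": -0.034, "y": 0.089, "z": 0.187, "ax": 0, "ay": 0, "az": 0}]'

```text
t: 2.88
tool_pos: [0.6805, 0.0687, 0.2565]
orientation: [0.109, 3.136, 0.0]
force: [0.1, -0.3, -1.2]
opening: 0.0676
gripper_force: 0.0
```

Request:
carry_out --targets '[{"hand": 20, "x": 0, "y": 0, "z": 0, "ax": 0, "ay": 0, "az": 0}, {"hand": 20, "x": 0, "y": 0, "z": 0, "ax": 0, "ay": 0, "az": 0}]'

```text
t: 3.12
tool_pos: [0.68, 0.0684, 0.2545]
orientation: [0.11, 3.139, 0.0]
force: [0.6, 0.2, 0.4]
opening: 0.0478
gripper_force: 0.0
```

```bash
python3 -c "
from h import *
shift((.67,.02,.30),(.505,-.0395,.30),(.505,-.0395,.265))"
```

```text
t 3.12 tcp [0.68   0.0684 0.2545] F [0.6 0.2 0.4] open 0.0478
for (0.67, 0.02, 0.3) shift [ 0.0066 -0.0489 -0.0455] turn [ 0.0001  0.0011 -0.0001]
for (0.505, -0.0395, 0.3) shift [ 0.167  -0.1198 -0.0457] turn [ 0.0001  0.0011 -0.0001]
for (0.505, -0.0395, 0.265) shift [ 0.167  -0.1198 -0.0107] turn [ 0.0001  0.0011 -0.0001]
```

Request:
carry_out --targets '[{"hand": 20, "x": 0, "y": 0, "z": 0, "ax": 0, "ay": 0, "az": 0}, {"hand": 20, "x": 0, "y": 0, "z": 0, "ax": 0, "ay": 0, "az": 0}, {"hand": 20, "x": 0, "y": 0, "z": 0, "ax": 0, "ay": 0, "az": 0}]'

```text
t: 3.5
tool_pos: [0.6798, 0.0683, 0.2537]
orientation: [-0.11, -3.14, 0.0]
force: [-0.3, 0.5, 0.5]
opening: 0.0338
gripper_force: 29.9
```

Request:
carry_out --targets '[{"hand": 20, "x": 0, "y": 0, "z": -0.03, "ax": 0, "ay": 0, "az": 0}, {"hand": 20, "x": 0, "y": 0, "z": -0.08, "ax": 0, "ay": 0, "az": 0}, {"hand": 20, "x": 0.03, "y": -0.02, "z": -0.12, "ax": 0, "ay": 0, "az": 0}, {"hand": 20, "x": 0.075, "y": -0.048, "z": -0.12, "ax": 0, "ay": 0, "az": 0}, {"hand": 20, "x": 0.12, "y": -0.076, "z": -0.12, "ax": 0, "ay": 0, "az": 0}, {"hand": 20, "x": 0.165, "y": -0.104, "z": -0.12, "ax": 0, "ay": 0, "az": 0}, {"hand": 20, "x": 0.178, "y": -0.12, "z": -0.12, "ax": 0, "ay": 0, "az": 0}, {"hand": 20, "x": 0.178, "y": -0.12, "z": -0.12, "ax": 0, "ay": 0, "az": 0}]'

```text
t: 4.5
tool_pos: [0.4937, -0.0396, 0.3742]
orientation: [0.112, 3.138, -0.0]
force: [0.1, 0.2, -0.3]
opening: 0.0338
gripper_force: 29.9
```

```bash
python3 look.py w3
python3 - <<'E'
from h import *
s=read_state();x,y,z=s['tool_pos'];W=np.load('w3.npy').reshape(-1,3)
i=cv2.imread('pics/w3.png');h=cv2.cvtColor(i,cv2.COLOR_BGR2HSV)
m=(cv2.inRange(h,(100,100,30),(130,255,255))>0).ravel()&(np.hypot(W[:,0]-x,W[:,1]-y)<.05)
P=W[m];print(len(P),P.min(0),P.max(0))
R=Ro.from_rotvec(s['orientation']);q=R.inv().apply(P-s['tool_pos']);
for lo in np.arange(.155,.19,.005):
    k=(q[:,2]>lo)&(q[:,2]<lo+.005)
    if k.sum()>5: print(round(lo,3),k.sum(),'y',q[k,1].min().round(4),q[k,1].max().round(4),'x',q[k,0].max().round(4))
n=np.array
u=n([np.cos(np.radians(-4)),np.sin(np.radians(-4))]);m0=n([.5237,-.0407])
for d,z in [(-.03,.37),(-.03,.269),(-.006,.269)]: shift(tuple(m0+d*u)+(z,))
E
```

```text
t 4.55 tcp [ 0.4944 -0.0391  0.3743] F [-0.2 -0.  -1.5] open 0.0334
for (0.4492, 0.112, 0.3) shift [0.0559 0.1475 0.0742] turn [ 0.0002  0.0016 -0.0011]
[ 0.4106804  -0.03345017  0.35512952] [-0.24538044 -0.22823554  1.48699122]
5873 [ 0.47608622 -0.05677243  0.18774705] [ 0.51066261 -0.02235448  0.2180151 ]
0.155 4180 y -0.0174 0.0163 x 0.0178
0.16 396 y -0.0174 0.0163 x 0.0178
0.165 331 y -0.017 0.0163 x 0.0179
0.17 299 y -0.0173 0.0162 x 0.0177
0.175 280 y -0.0168 0.0162 x 0.0178
0.18 374 y -0.0174 0.0162 x 0.0185
0.185 13 y -0.0038 0.0138 x 0.0177
t 4.55 tcp [ 0.4944 -0.0391  0.3743] F [-0.2 -0.  -1.5] open 0.0334
for (np.float64(0.4937730784922053), np.float64(-0.03860730578767624), 0.37) shift [0.0007 0.0005 0.0043] turn [ 0.0002  0.0016 -0.0011]
t 4.55 tcp [ 0.4944 -0.0391  0.3743] F [-0.2 -0.  -1.5] open 0.0334
for (np.float64(0.4937730784922053), np.float64(-0.03860730578767624), 0.269) shift [0.0008 0.0004 0.1053] turn [ 0.0002  0.0016 -0.0011]
t 4.55 tcp [ 0.4944 -0.0391  0.3743] F [-0.2 -0.  -1.5] open 0.0334
for (np.float64(0.5177146156984411), np.float64(-0.040281461157535246), 0.269) shift [-0.0232  0.0005  0.1053] turn [ 0.0002  0.0016 -0.0011]
```

Held cap shows the wrist camera's lateral bias is only 0.5 mm. So I trust the wrist view of the slot, shift 1.5 mm left, and lower the tube in front of the mouth.

Request:
carry_out --targets '[{"hand": 20, "x": 0.001, "y": 0.002, "z": 0.04, "ax": 0, "ay": 0, "az": 0}, {"hand": 20, "x": 0.001, "y": 0.002, "z": 0.08, "ax": 0, "ay": 0, "az": 0}, {"hand": 20, "x": 0.001, "y": 0.002, "z": 0.105, "ax": 0, "ay": 0, "az": 0}, {"hand": 20, "x": 0.001, "y": 0.002, "z": 0.105, "ax": 0, "ay": 0, "az": 0}, {"hand": 20, "x": -0.006, "y": 0.002, "z": 0.105, "ax": 0, "ay": 0, "az": 0}, {"hand": 20, "x": -0.012, "y": 0.002, "z": 0.105, "ax": 0, "ay": 0, "az": 0}, {"hand": 20, "x": -0.016, "y": 0.002, "z": 0.105, "ax": 0, "ay": 0, "az": 0}]'

```text
t: 5.42
tool_pos: [0.5111, -0.0381, 0.27]
orientation: [0.109, 3.137, -0.0]
force: [0.4, -0.3, -1.0]
opening: 0.0334
gripper_force: 29.9
```

Request:
carry_out --targets '[{"hand": 20, "x": -0.003, "y": 0, "z": 0, "ax": 0, "ay": 0, "az": 0}, {"hand": 20, "x": -0.006, "y": 0, "z": 0, "ax": 0, "ay": 0, "az": 0}]'

```text
t: 5.68
tool_pos: [0.516, -0.0385, 0.2688]
orientation: [-0.11, -3.139, 0.001]
force: [-3.0, -1.4, 1.2]
opening: 0.0335
gripper_force: 29.9
```

```bash
cat > g.py <<'E'
from h import *
u=np.array([np.cos(np.radians(-4)),np.sin(np.radians(-4))]);m0=np.array([.5238,-.0392])
s=read_state();d=s['tool_pos'][:2]-m0
print('t',round(s['t'],2),'tcp',s['tool_pos'].round(4),'gauge x',round(d@u,4),'y',round(d@np.array([-u[1],u[0]]),4),'F',s['force'].round(2),'T',s['wrist_torque'].round(2))
E
python3 g.py
```

```text
t 5.67 tcp [ 0.516  -0.0385  0.2688] gauge x -0.0079 y 0.0001 F [-2.96 -1.39  1.16] T [-0.4   0.64  0.09]
```

Request:
carry_out --targets '[{"hand": 20, "x": -0.001, "y": -0.001, "z": 0, "ax": 0, "ay": 0, "az": 0}, {"hand": 20, "x": -0.001, "y": -0.001, "z": 0, "ax": 0, "ay": 0, "az": 0}]'

```text
t: 5.92
tool_pos: [0.5168, -0.0396, 0.2687]
orientation: [-0.11, -3.14, 0.0]
force: [0.4, -0.9, -1.3]
opening: 0.0334
gripper_force: 29.9
```

Request:
carry_out --targets '[{"hand": 20, "x": 0, "y": -0.001, "z": 0, "ax": 0, "ay": 0, "az": 0}, {"hand": 20, "x": 0, "y": -0.001, "z": 0, "ax": 0, "ay": 0, "az": 0}]'

```text
t: 6.18
tool_pos: [0.5168, -0.0403, 0.2687]
orientation: [0.11, 3.14, 0.001]
force: [-0.4, 1.4, -1.5]
opening: 0.0335
gripper_force: 29.9
```

```bash
python3 g.py
```

```text
t 6.17 tcp [ 0.5168 -0.0403  0.2687] gauge x -0.0069 y -0.0016 F [-0.38  1.39 -1.48] T [ 0.42 -0.01 -0.  ]
```

Request:
carry_out --targets '[{"hand": 20, "x": -0.0015, "y": 0.0004, "z": 0, "ax": 0, "ay": 0, "az": 0}, {"hand": 20, "x": -0.003, "y": 0.0004, "z": 0, "ax": 0, "ay": 0, "az": 0}]'

```text
t: 6.42
tool_pos: [0.5194, -0.0401, 0.2685]
orientation: [-0.109, -3.138, -0.001]
force: [-4.9, 3.1, 1.2]
opening: 0.0336
gripper_force: 30.0
```

```bash
python3 g.py
```

```text
t 6.42 tcp [ 0.5194 -0.0401  0.2685] gauge x -0.0043 y -0.0012 F [-4.86  3.12  1.24] T [ 0.62  1.13 -0.  ]
```

Request:
carry_out --targets '[{"hand": 20, "x": -0.0005, "y": 0.0005, "z": 0, "ax": 0, "ay": 0, "az": 0}, {"hand": 20, "x": -0.001, "y": 0.0005, "z": 0, "ax": 0, "ay": 0, "az": 0}, {"hand": 20, "x": -0.001, "y": 0.0005, "z": 0, "ax": 0, "ay": 0, "az": 0}]'

```text
t: 6.8
tool_pos: [0.5204, -0.0397, 0.2684]
orientation: [-0.109, -3.137, -0.0]
force: [-6.0, 2.1, 1.8]
opening: 0.0337
gripper_force: 30.0
```

```bash
python3 g.py; python3 look.py w4
python3 - <<'E'
from h import *
s=read_state();x,y,z=s['tool_pos'];W=np.load('w4.npy').reshape(-1,3)
i=cv2.imread('pics/w4.png');h=cv2.cvtColor(i,cv2.COLOR_BGR2HSV)
R=Ro.from_rotvec(s['orientation']);q=R.inv().apply(W-s['tool_pos'])
# barrel front line: x max per height
for lo in np.arange(.155,.25,.01):
    k=(q[:,2]>lo)&(q[:,2]<lo+.01)&(abs(q[:,1])<.006)&(q[:,0]<.04)&(q[:,0]>-.03)
    if k.sum()>5: print(round(lo,3),k.sum(),'x',np.percentile(q[k,0],95).round(4))
E
```

```text
t 6.8 tcp [ 0.5204 -0.0397  0.2684] gauge x -0.0034 y -0.0008 F [-5.97  2.12  1.77] T [ 0.38  1.24 -0.02]
t 6.85 tcp [ 0.5204 -0.0397  0.2684] F [-5.3  1.2  2.2] open 0.0335
for (0.4492, 0.112, 0.3) shift [ 0.0816  0.1464 -0.0314] turn [ 0.0001 -0.0023  0.0001]
[ 0.43721892 -0.03370573  0.24964761] [-0.24215885 -0.22590845  1.48905376]
0.155 2059 x 0.0163
0.165 262 x 0.0172
0.175 259 x 0.0179
0.185 381 x 0.0236
0.205 46 x 0.0173
0.215 123 x 0.0175
0.225 106 x 0.0178
0.235 99 x 0.018
0.245 51 x 0.0182
```

Run:
```python
from h import *
for n,t in [('w3',[.4944,-.0391,.3743]),('w4',[.5204,-.0397,.2684])]:
    W=np.load(n+'.npy').reshape(-1,3)
    q=(W-np.array(t))@R0(86)
    for lo in np.arange(.155,.25,.01):
        k=(q[:,2]>lo)&(q[:,2]<lo+.01)&(abs(q[:,1])<.03)&(q[:,0]<.04)&(q[:,0]>-.03)
        c=k&(abs(q[:,1])<.006)
        if c.sum()>5: print(n,round(lo,3),k.sum(),'front',np.percentile(q[c,0],90).round(4),'width',q[k,1].min().round(4),q[k,1].max().round(4))
```

```text
w3 0.155 5487 front 0.0158 width -0.03 0.03
w3 0.165 1270 front 0.0171 width -0.03 0.03
w3 0.175 1089 front 0.0175 width -0.0299 0.0298
w3 0.185 1427 front 0.0228 width -0.0218 0.021
w3 0.205 17 front 0.0162 width -0.0048 0.0081
w3 0.215 209 front 0.016 width -0.0127 0.0132
w3 0.225 232 front 0.016 width -0.0145 0.0157
w3 0.235 216 front 0.016 width -0.0152 0.0158
w3 0.245 122 front 0.016 width -0.0148 0.016
w4 0.155 5481 front 0.0161 width -0.03 0.03
w4 0.165 1302 front 0.0175 width -0.03 0.0299
w4 0.175 1111 front 0.0182 width -0.0299 0.0299
w4 0.185 1452 front 0.0239 width -0.0223 0.0216
w4 0.205 58 front 0.0177 width -0.0082 0.008
w4 0.215 422 front 0.0179 width -0.03 0.03
w4 0.225 372 front 0.0181 width -0.0298 0.03
w4 0.235 366 front 0.0185 width -0.0299 0.03
w4 0.245 299 front 0.0187 width -0.0299 0.03
```

Barrel width is 31–32 mm, and the tube stopped at the mouth with reaction on both sides. It is the fat one and goes to the red tray.

```bash
sed -i 's/m0=np.array.*/m0=np.array([.5228,-.0397])/' g.py; python3 -c "
from h import *
shift((.505,-.039,.30),(.613,-.234,.36),(.613,-.234,.259))"
```

```text
t 6.85 tcp [ 0.5204 -0.0397  0.2684] F [-5.3  1.2  2.2] open 0.0335
for (0.505, -0.039, 0.3) shift [ 0.0155 -0.0003 -0.0315] turn [ 0.0001 -0.0023  0.0001]
for (0.613, -0.234, 0.36) shift [-0.1057 -0.1873 -0.0918] turn [ 0.0001 -0.0023  0.0001]
for (0.613, -0.234, 0.259) shift [-0.106  -0.1873  0.0092] turn [ 0.0001 -0.0023  0.0001]
```

Request:
carry_out --targets '[{"hand": 20, "x": 0.01, "y": 0, "z": 0, "ax": 0, "ay": 0, "az": 0}, {"hand": 20, "x": 0.012, "y": 0, "z": -0.05, "ax": 0, "ay": 0, "az": 0}, {"hand": 20, "x": 0.0, "y": -0.02, "z": -0.092, "ax": 0, "ay": 0, "az": 0}, {"hand": 20, "x": -0.03, "y": -0.07, "z": -0.092, "ax": 0, "ay": 0, "az": 0}, {"hand": 20, "x": -0.06, "y": -0.12, "z": -0.092, "ax": 0, "ay": 0, "az": 0}, {"hand": 20, "x": -0.09, "y": -0.165, "z": -0.092, "ax": 0, "ay": 0, "az": 0}, {"hand": 20, "x": -0.106, "y": -0.187, "z": -0.092, "ax": 0, "ay": 0, "az": 0}, {"hand": 20, "x": -0.106, "y": -0.187, "z": -0.08, "ax": 0, "ay": 0, "az": 0}]'

```text
t: 7.85
tool_pos: [0.6141, -0.2359, 0.3495]
orientation: [0.113, 3.137, -0.003]
force: [0.0, 0.3, -0.3]
opening: 0.0337
gripper_force: 30.0
```

```bash
python3 -c "
from h import *
shift((.613,-.234,.259))"
```

```text
t 7.85 tcp [ 0.6141 -0.2359  0.3495] F [ 0.   0.3 -0.3] open 0.0337
for (0.613, -0.234, 0.259) shift [0.0015 0.002  0.0905] turn [-0.0016  0.0028 -0.0022]
```

Request:
carry_out --targets '[{"hand": 20, "x": 0.001, "y": 0.002, "z": 0.04, "ax": 0, "ay": 0, "az": 0}, {"hand": 20, "x": 0.001, "y": 0.002, "z": 0.07, "ax": 0, "ay": 0, "az": 0}, {"hand": 20, "x": 0.001, "y": 0.002, "z": 0.084, "ax": 0, "ay": 0, "az": 0}, {"hand": 20, "x": 0.001, "y": 0.002, "z": 0.088, "ax": 0, "ay": 0, "az": 0}, {"hand": 20, "x": 0.001, "y": 0.002, "z": 0.09, "ax": 0, "ay": 0, "az": 0}]'

```text
t: 8.48
tool_pos: [0.6131, -0.2317, 0.26]
orientation: [0.109, 3.138, -0.001]
force: [-0.3, -0.5, -0.8]
opening: 0.0331
gripper_force: 30.0
```

```bash
python3 g.py
```

```text
t 8.47 tcp [ 0.6131 -0.2317  0.26  ] gauge x 0.1035 y -0.1852 F [-0.26 -0.49 -0.8 ] T [ 0.06 -0.04 -0.02]
```

Request:
carry_out --targets '[{"hand": 20, "x": 0, "y": 0, "z": 0.0025, "ax": 0, "ay": 0, "az": 0}, {"hand": 20, "x": 0, "y": 0, "z": 0.0025, "ax": 0, "ay": 0, "az": 0}]'

```text
t: 8.72
tool_pos: [0.6132, -0.232, 0.2576]
orientation: [0.11, 3.138, -0.001]
force: [-0.7, 0.5, 3.3]
opening: 0.0331
gripper_force: 30.0
```

Request:
carry_out --targets '[{"hand": 38, "x": 0, "y": 0, "z": 0.0025, "ax": 0, "ay": 0, "az": 0}, {"hand": 45, "x": 0, "y": 0, "z": 0.0025, "ax": 0, "ay": 0, "az": 0}, {"hand": 52, "x": 0, "y": 0, "z": 0.0025, "ax": 0, "ay": 0, "az": 0}, {"hand": 52, "x": 0, "y": 0, "z": -0.02, "ax": 0, "ay": 0, "az": 0}, {"hand": 52, "x": 0, "y": 0, "z": -0.06, "ax": 0, "ay": 0, "az": 0}, {"hand": 80, "x": 0.02, "y": 0.03, "z": -0.1, "ax": 0, "ay": 0, "az": 0}, {"hand": 100, "x": 0.05, "y": 0.07, "z": -0.11, "ax": 0, "ay": 0, "az": 0}]'

```text
t: 9.6
tool_pos: [0.5681, -0.1585, 0.3694]
orientation: [0.112, 3.135, -0.002]
force: [-0.3, 0.1, 0.6]
opening: 0.0637
gripper_force: 0.0
```

```bash
python3 -c "
from h import *
shift((.449,.112,.36),(.449,.112,.254))
p=camera_params('top');i,d=read_camera('top');W=world('top',d,p)
cap(W,.613,-.232,.035);cap(W,.449,.112,.035);cap(W,.4503,.303,.035);P=W.reshape(-1,3);cap(W,.60,-.31,.035);cv2.imwrite('pics/top1.png',i)"
```

```text
t 9.6 tcp [ 0.5681 -0.1585  0.3694] F [-0.3  0.1  0.6] open 0.0637
for (0.449, 0.112, 0.36) shift [0.138  0.2614 0.0084] turn [-0.0013  0.0046 -0.0014]
for (0.449, 0.112, 0.254) shift [0.1385 0.2615 0.1144] turn [-0.0013  0.0046 -0.0014]
cap 0 [0. 0.] 0.0 nan
cap 227 [449.1 111.7] 17.0 0.0937
cap 235 [450.1 304.4] 17.4 0.0935
cap 0 [0. 0.] 0.0 nan
  return _methods._mean(a, axis=axis, dtype=dtype,
  ret = ret.dtype.type(ret / rcount)
```

The gripper hides the tray from the top camera, so I'll check it later. Next is the tube at (449,112).

Request:
carry_out --targets '[{"hand": 100, "x": 0.03, "y": 0.05, "z": 0, "ax": 0, "ay": 0, "az": 0}, {"hand": 100, "x": 0.058, "y": 0.105, "z": 0, "ax": 0, "ay": 0, "az": 0}, {"hand": 100, "x": 0.087, "y": 0.16, "z": 0, "ax": 0, "ay": 0, "az": 0}, {"hand": 100, "x": 0.115, "y": 0.215, "z": 0, "ax": 0, "ay": 0, "az": 0}, {"hand": 100, "x": 0.138, "y": 0.261, "z": 0, "ax": 0, "ay": 0, "az": 0}, {"hand": 100, "x": 0.138, "y": 0.261, "z": 0, "ax": 0, "ay": 0, "az": 0}]'

```text
t: 10.4
tool_pos: [0.4468, 0.1142, 0.3658]
orientation: [-0.102, -3.139, -0.001]
force: [-0.1, -0.8, 0.1]
opening: 0.0932
gripper_force: 0.0
```

```bash
python3 -c "
from h import *
shift((.449,.112,.254))
p=camera_params('top');i,d=read_camera('top');W=world('top',d,p)
cap(W,.613,-.232,.035);cap(W,.60,-.31,.035);cv2.imwrite('pics/top1.png',i)"
```

```text
t 10.4 tcp [0.4468 0.1142 0.3658] F [-0.1 -0.8  0.1] open 0.0932
for (0.449, 0.112, 0.254) shift [-0.0025 -0.0021  0.1117] turn [ 0.0005 -0.0011  0.0048]
cap 232 [ 615.1 -233.4] 17.5 0.0979
cap 87 [ 629.3 -303.7] 15.6 0.0978
```

The fat tube stands upright in the red tray.

Request:
carry_out --targets '[{"hand": 100, "x": -0.0025, "y": -0.002, "z": 0.045, "ax": 0, "ay": 0, "az": 0}, {"hand": 75, "x": -0.0025, "y": -0.002, "z": 0.085, "ax": 0, "ay": 0, "az": 0}, {"hand": 60, "x": -0.0025, "y": -0.002, "z": 0.112, "ax": 0, "ay": 0, "az": 0.005}, {"hand": 50, "x": -0.0025, "y": -0.002, "z": 0.112, "ax": 0, "ay": 0, "az": 0.005}, {"hand": 20, "x": -0.0025, "y": -0.002, "z": 0.112, "ax": 0, "ay": 0, "az": 0.005}, {"hand": 20, "x": -0.0025, "y": -0.002, "z": 0.112, "ax": 0, "ay": 0, "az": 0.005}, {"hand": 20, "x": -0.0025, "y": -0.002, "z": 0.112, "ax": 0, "ay": 0, "az": 0.005}, {"hand": 20, "x": -0.0025, "y": -0.002, "z": 0.112, "ax": 0, "ay": 0, "az": 0.005}]'

```text
t: 11.45
tool_pos: [0.451, 0.1095, 0.2551]
orientation: [0.117, 3.138, 0.0]
force: [0.9, -0.4, 2.7]
opening: 0.0337
gripper_force: 29.8
```

```bash
python3 -c "
from h import *
shift((.449,.112,.38),(.4929,-.0376,.38),(.4929,-.0376,.27))"
```

```text
t 11.45 tcp [0.451  0.1095 0.2551] F [ 0.9 -0.4  2.7] open 0.0337
for (0.449, 0.112, 0.38) shift [ 0.002   0.0024 -0.1249] turn [ 0.0004  0.0017 -0.0048]
for (0.4929, -0.0376, 0.38) shift [-0.053  -0.1435 -0.1248] turn [ 0.0004  0.0017 -0.0048]
for (0.4929, -0.0376, 0.27) shift [-0.0528 -0.1436 -0.0148] turn [ 0.0004  0.0017 -0.0048]
```

Request:
carry_out --targets '[{"hand": 20, "x": 0, "y": 0, "z": -0.03, "ax": 0, "ay": 0, "az": 0}, {"hand": 20, "x": 0, "y": 0, "z": -0.07, "ax": 0, "ay": 0, "az": 0}, {"hand": 20, "x": -0.015, "y": -0.035, "z": -0.1, "ax": 0, "ay": 0, "az": -0.005}, {"hand": 20, "x": -0.032, "y": -0.085, "z": -0.1, "ax": 0, "ay": 0, "az": -0.005}, {"hand": 20, "x": -0.053, "y": -0.135, "z": -0.1, "ax": 0, "ay": 0, "az": -0.005}, {"hand": 20, "x": -0.053, "y": -0.1435, "z": -0.1, "ax": 0, "ay": 0, "az": -0.005}, {"hand": 20, "x": -0.053, "y": -0.1435, "z": -0.1, "ax": 0, "ay": 0, "az": -0.005}]'

```text
t: 12.32
tool_pos: [0.4925, -0.0378, 0.3539]
orientation: [-0.112, -3.139, -0.001]
force: [0.1, 0.5, -0.5]
opening: 0.0339
gripper_force: 29.7
```

```bash
cat > wid.py <<'E'
import sys
from h import *
n=sys.argv[1]; t=read_state()
p=camera_params('wrist');i,d=read_camera('wrist');W=world('wrist',d,p).reshape(-1,3)
cv2.imwrite(f'pics/{n}.png',i)
q=Ro.from_rotvec(t['orientation']).inv().apply(W-t['tool_pos'])
for lo in np.arange(.165,.25,.01):
    k=(q[:,2]>lo)&(q[:,2]<lo+.01)&(abs(q[:,1])<.024)&(q[:,0]<.04)&(q[:,0]>-.03)
    c=k&(abs(q[:,1])<.006)
    if c.sum()>5: print(n,round(lo,3),k.sum(),'front',np.percentile(q[c,0],90).round(4),'width',q[k,1].min().round(4),q[k,1].max().round(4))
E
python3 wid.py w5; python3 g.py; python3 -c "
from h import *
shift((.4929,-.0376,.27))"
```

```text
w5 0.165 944 front 0.0218 width -0.024 0.024
w5 0.175 875 front 0.022 width -0.024 0.0239
w5 0.185 1706 front 0.0276 width -0.022 0.0233
w5 0.225 52 front 0.0167 width -0.004 0.01
w5 0.235 134 front 0.0166 width -0.0068 0.013
w5 0.245 111 front 0.0166 width -0.0076 0.0139
t 12.38 tcp [ 0.4924 -0.0371  0.354 ] gauge x -0.0305 y 0.0005 F [-0.03 -0.97 -1.26] T [ 0.05 -0.06 -0.02]
t 12.38 tcp [ 0.4924 -0.0371  0.354 ] F [-0.  -1.  -1.3] open 0.0339
for (0.4929, -0.0376, 0.27) shift [-0.0006 -0.0005  0.084 ] turn [ 0.0006 -0.0008 -0.0002]
```

View pics/w5.png

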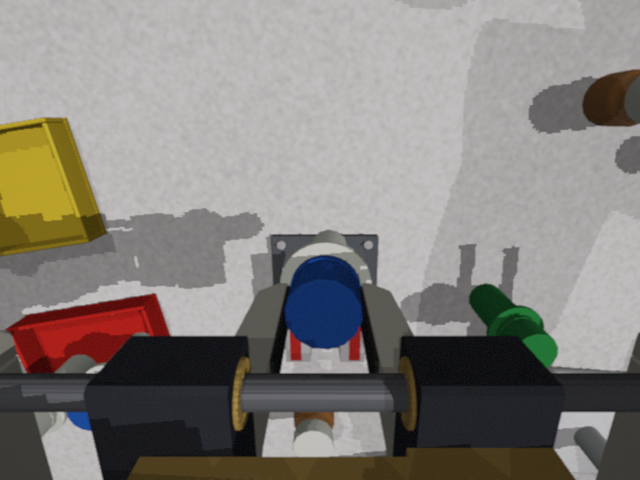

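The barrel looks thin and is gripped 5 mm off-centre, with a slight tilt (barrel centre at col 331, cap at col 324). I'll set it down in free space in front of the gauge and regrip it centred.

Request:
carry_out --targets '[{"hand": 20, "x": 0.03, "y": 0, "z": 0.04, "ax": 0, "ay": 0, "az": 0}, {"hand": 20, "x": 0.03, "y": 0, "z": 0.08, "ax": 0, "ay": 0, "az": 0}, {"hand": 20, "x": 0.03, "y": 0, "z": 0.096, "ax": 0, "ay": 0, "az": 0}, {"hand": 20, "x": 0.03, "y": 0, "z": 0.1, "ax": 0, "ay": 0, "az": 0}, {"hand": 20, "x": 0.03, "y": 0, "z": 0.1, "ax": 0, "ay": 0, "az": 0}]'

```text
t: 13.0
tool_pos: [0.4636, -0.0353, 0.2555]
orientation: [0.108, 3.138, -0.001]
force: [0.5, -0.3, -0.8]
opening: 0.0335
gripper_force: 29.9
```

Request:
carry_out --targets '[{"hand": 38, "x": 0, "y": 0, "z": 0, "ax": 0, "ay": 0, "az": 0}, {"hand": 45, "x": 0, "y": 0, "z": 0, "ax": 0, "ay": 0, "az": 0}, {"hand": 50, "x": 0.002, "y": 0, "z": 0, "ax": 0, "ay": 0, "az": 0}, {"hand": 50, "x": 0.005, "y": 0, "z": 0, "ax": 0, "ay": 0, "az": 0}, {"hand": 50, "x": 0.005, "y": 0, "z": 0, "ax": 0, "ay": 0, "az": 0}]'

```text
t: 13.62
tool_pos: [0.4575, -0.0352, 0.2542]
orientation: [-0.11, -3.139, 0.0]
force: [-0.6, 0.0, 0.7]
opening: 0.0464
gripper_force: 0.0
```

```bash
python3 wid.py w6; python3 g.py
```

```text
w6 0.165 866 front 0.0151 width -0.0239 0.0239
w6 0.175 875 front 0.0155 width -0.0239 0.024
w6 0.185 1977 front 0.0209 width -0.0234 0.0237
w6 0.215 8 front 0.0103 width -0.0009 0.0038
w6 0.225 128 front 0.0103 width -0.009 0.0107
w6 0.235 161 front 0.0102 width -0.0101 0.0125
w6 0.245 4418 front 0.0371 width -0.024 0.024
t 13.68 tcp [ 0.4577 -0.0353  0.2542] gauge x -0.0653 y -0.0001 F [ 0.7   0.56 -0.24] T [ 0.03 -0.08  0.04]
```

Request:
carry_out --targets '[{"hand": 45, "x": -0.0018, "y": 0.0006, "z": 0, "ax": 0, "ay": 0, "az": 0}, {"hand": 30, "x": -0.0018, "y": 0.0006, "z": 0, "ax": 0, "ay": 0, "az": 0}, {"hand": 20, "x": -0.0018, "y": 0.0006, "z": 0, "ax": 0, "ay": 0, "az": 0}, {"hand": 20, "x": -0.0018, "y": 0.0006, "z": 0, "ax": 0, "ay": 0, "az": 0}, {"hand": 20, "x": -0.0018, "y": 0.0006, "z": -0.01, "ax": 0, "ay": 0, "az": 0}, {"hand": 20, "x": -0.0018, "y": 0.0006, "z": -0.015, "ax": 0, "ay": 0, "az": 0}, {"hand": 20, "x": -0.0018, "y": 0.0006, "z": -0.015, "ax": 0, "ay": 0, "az": 0}]'

```text
t: 14.55
tool_pos: [0.46, -0.0348, 0.2701]
orientation: [0.11, 3.138, -0.0]
force: [-0.6, -0.0, -1.6]
opening: 0.0338
gripper_force: 30.0
```

```bash
python3 wid.py w7; python3 g.py
```

```text
w7 0.165 975 front 0.0174 width -0.024 0.024
w7 0.175 967 front 0.0178 width -0.024 0.024
w7 0.185 1483 front 0.0232 width -0.0222 0.0218
w7 0.225 109 front 0.0125 width -0.0084 0.0095
w7 0.235 154 front 0.0125 width -0.0106 0.0111
w7 0.245 107 front 0.0124 width -0.0108 0.0121
t 14.6 tcp [ 0.4598 -0.0348  0.2696] gauge x -0.0632 y 0.0005 F [-0.19 -0.38 -0.9 ] T [ 0.02 -0.02 -0.03]
```

Request:
carry_out --targets '[{"hand": 20, "x": -0.02, "y": -0.0005, "z": 0, "ax": 0, "ay": 0, "az": 0}, {"hand": 20, "x": -0.04, "y": -0.0005, "z": 0, "ax": 0, "ay": 0, "az": 0}, {"hand": 20, "x": -0.046, "y": -0.0005, "z": 0, "ax": 0, "ay": 0, "az": 0}, {"hand": 20, "x": -0.052, "y": -0.0005, "z": 0, "ax": 0, "ay": 0, "az": 0}, {"hand": 20, "x": -0.058, "y": -0.0005, "z": 0, "ax": 0, "ay": 0, "az": 0}, {"hand": 20, "x": -0.063, "y": -0.0005, "z": 0, "ax": 0, "ay": 0, "az": 0}]'

```text
t: 15.35
tool_pos: [0.5226, -0.0396, 0.2693]
orientation: [-0.11, -3.14, 0.0]
force: [0.1, -0.1, -1.4]
opening: 0.0335
gripper_force: 30.0
```

```bash
python3 g.py
```

```text
t 15.35 tcp [ 0.5226 -0.0396  0.2693] gauge x -0.0002 y 0.0 F [ 0.07 -0.12 -1.43] T [ 0.02 -0.04  0.06]
```

Past the mouth without force; going on to the step.

Request:
carry_out --targets '[{"hand": 20, "x": -0.01, "y": 0, "z": 0, "ax": 0, "ay": 0, "az": 0}, {"hand": 20, "x": -0.02, "y": 0, "z": 0, "ax": 0, "ay": 0, "az": 0}, {"hand": 20, "x": -0.028, "y": 0, "z": 0, "ax": 0, "ay": 0, "az": 0}, {"hand": 20, "x": -0.034, "y": 0, "z": 0, "ax": 0, "ay": 0, "az": 0}, {"hand": 20, "x": -0.038, "y": 0, "z": 0, "ax": 0, "ay": 0, "az": 0}]'

```text
t: 15.98
tool_pos: [0.5607, -0.0423, 0.2691]
orientation: [-0.109, -3.139, 0.0]
force: [-0.9, -0.4, -1.2]
opening: 0.0336
gripper_force: 30.0
```

```bash
python3 g.py
```

```text
t 15.97 tcp [ 0.5607 -0.0423  0.2691] gauge x 0.038 y 0.0001 F [-0.89 -0.41 -1.21] T [ 0.02  0.03 -0.03]
```

Request:
carry_out --targets '[{"hand": 20, "x": -0.004, "y": 0, "z": 0, "ax": 0, "ay": 0, "az": 0}, {"hand": 20, "x": -0.008, "y": 0, "z": 0, "ax": 0, "ay": 0, "az": 0}]'

```text
t: 16.23
tool_pos: [0.5685, -0.0429, 0.2692]
orientation: [-0.11, -3.14, -0.0]
force: [-0.6, -0.5, -1.1]
opening: 0.0338
gripper_force: 30.0
```

```bash
python3 g.py
```

```text
t 16.23 tcp [ 0.5685 -0.0429  0.2692] gauge x 0.0458 y 0.0 F [-0.59 -0.47 -1.13] T [0.01 0.04 0.01]
```

It's running past the step; continuing to 70 mm, then lifting out.

Request:
carry_out --targets '[{"hand": 20, "x": -0.008, "y": 0, "z": 0, "ax": 0, "ay": 0, "az": 0}, {"hand": 20, "x": -0.016, "y": 0, "z": 0, "ax": 0, "ay": 0, "az": 0}, {"hand": 20, "x": -0.022, "y": 0, "z": 0, "ax": 0, "ay": 0, "az": 0}, {"hand": 20, "x": -0.024, "y": 0, "z": 0, "ax": 0, "ay": 0, "az": 0}]'

```text
t: 16.73
tool_pos: [0.5927, -0.0446, 0.2692]
orientation: [-0.11, -3.14, -0.0]
force: [0.1, 0.8, -1.1]
opening: 0.0337
gripper_force: 30.0
```

```bash
python3 g.py; python3 -c "
from h import *
shift((.59,-.0444,.37),(.4459,-.277,.37),(.4459,-.277,.26))"
```

```text
t 16.73 tcp [ 0.5927 -0.0446  0.2692] gauge x 0.0701 y 0.0 F [ 0.14  0.8  -1.12] T [0.03 0.02 0.01]
t 16.73 tcp [ 0.5927 -0.0446  0.2692] F [ 0.1  0.8 -1.1] open 0.0337
for (0.59, -0.0444, 0.37) shift [ 0.0027 -0.     -0.1008] turn [ 0. -0.  0.]
for (0.4459, -0.277, 0.37) shift [ 0.1303 -0.2421 -0.1008] turn [ 0. -0.  0.]
for (0.4459, -0.277, 0.26) shift [ 0.1303 -0.2421  0.0092] turn [ 0. -0.  0.]
```

Thin tube confirmed at 70 mm. It goes to the yellow tray.

Request:
carry_out --targets '[{"hand": 20, "x": 0, "y": 0, "z": -0.05, "ax": 0, "ay": 0, "az": 0}, {"hand": 20, "x": 0, "y": 0, "z": -0.1, "ax": 0, "ay": 0, "az": 0}, {"hand": 20, "x": 0.02, "y": -0.045, "z": -0.1, "ax": 0, "ay": 0, "az": 0}, {"hand": 20, "x": 0.048, "y": -0.095, "z": -0.1, "ax": 0, "ay": 0, "az": 0}, {"hand": 20, "x": 0.075, "y": -0.145, "z": -0.1, "ax": 0, "ay": 0, "az": 0}, {"hand": 20, "x": 0.102, "y": -0.195, "z": -0.1, "ax": 0, "ay": 0, "az": 0}, {"hand": 20, "x": 0.13, "y": -0.242, "z": -0.1, "ax": 0, "ay": 0, "az": 0}, {"hand": 20, "x": 0.13, "y": -0.242, "z": -0.08, "ax": 0, "ay": 0, "az": 0}]'

```text
t: 17.73
tool_pos: [0.4443, -0.28, 0.3508]
orientation: [0.117, 3.137, -0.005]
force: [0.7, 0.8, -1.3]
opening: 0.0333
gripper_force: 30.0
```

```bash
python3 -c "
from h import *
shift((.4459,-.277,.262))"
```

```text
t 17.73 tcp [ 0.4443 -0.28    0.3508] F [ 0.7  0.8 -1.3] open 0.0333
for (0.4459, -0.277, 0.262) shift [-0.0011  0.0034  0.0888] turn [-0.0031  0.0028 -0.0049]
```

Request:
carry_out --targets '[{"hand": 20, "x": -0.001, "y": 0.002, "z": 0.04, "ax": 0, "ay": 0, "az": 0}, {"hand": 20, "x": -0.001, "y": 0.003, "z": 0.075, "ax": 0, "ay": 0, "az": 0}, {"hand": 20, "x": -0.001, "y": 0.003, "z": 0.087, "ax": 0, "ay": 0, "az": 0}, {"hand": 20, "x": -0.001, "y": 0.003, "z": 0.09, "ax": 0, "ay": 0, "az": 0}, {"hand": 20, "x": -0.001, "y": 0.003, "z": 0.09, "ax": 0, "ay": 0, "az": 0}]'

```text
t: 18.35
tool_pos: [0.4476, -0.274, 0.2604]
orientation: [0.109, 3.138, -0.001]
force: [0.6, -0.4, -0.9]
opening: 0.0337
gripper_force: 30.0
```

```bash
python3 g.py
```

```text
t 18.35 tcp [ 0.4476 -0.274   0.2604] gauge x -0.0587 y -0.239 F [ 0.56 -0.44 -0.92] T [ 0.01  0.01 -0.02]
```

Request:
carry_out --targets '[{"hand": 20, "x": 0, "y": 0, "z": 0.0025, "ax": 0, "ay": 0, "az": 0}, {"hand": 20, "x": 0, "y": 0, "z": 0.0025, "ax": 0, "ay": 0, "az": 0}]'

```text
t: 18.6
tool_pos: [0.4476, -0.2744, 0.2582]
orientation: [0.11, 3.137, -0.002]
force: [1.3, 1.0, 4.5]
opening: 0.0335
gripper_force: 30.0
```

Request:
carry_out --targets '[{"hand": 38, "x": 0, "y": 0, "z": 0, "ax": 0, "ay": 0, "az": 0}, {"hand": 45, "x": 0, "y": 0, "z": 0, "ax": 0, "ay": 0, "az": 0}, {"hand": 52, "x": 0, "y": 0, "z": 0, "ax": 0, "ay": 0, "az": 0}, {"hand": 52, "x": 0, "y": 0, "z": -0.02, "ax": 0, "ay": 0, "az": 0}, {"hand": 52, "x": 0, "y": 0, "z": -0.06, "ax": 0, "ay": 0, "az": 0}, {"hand": 80, "x": 0.0, "y": 0.03, "z": -0.1, "ax": 0, "ay": 0, "az": 0}, {"hand": 100, "x": 0.0, "y": 0.085, "z": -0.12, "ax": 0, "ay": 0, "az": 0}, {"hand": 100, "x": 0.0, "y": 0.14, "z": -0.12, "ax": 0, "ay": 0, "az": 0}]'

```text
t: 19.6
tool_pos: [0.4571, -0.1334, 0.3792]
orientation: [0.112, 3.136, -0.002]
force: [0.9, 0.4, -0.0]
opening: 0.074
gripper_force: 0.0
```

```bash
python3 -c "
from h import *
shift((.4500,.3035,.38))
p=camera_params('top');i,d=read_camera('top');W=world('top',d,p)
cap(W,.449,-.273,.035);cap(W,.615,-.233,.035);cap(W,.4503,.303,.035);cv2.imwrite('pics/top2.png',i)"
```

```text
t 19.6 tcp [ 0.4571 -0.1334  0.3792] F [ 0.9  0.4 -0. ] open 0.074
for (0.45, 0.3035, 0.38) shift [ 0.0381  0.4353 -0.0015] turn [-0.0012  0.0041 -0.0014]
cap 56 [ 456.3 -284.2] 11.1 0.0977
cap 237 [ 615.3 -232.7] 17.2 0.0976
cap 237 [450.3 305. ] 17.7 0.0932
```

Request:
carry_out --targets '[{"hand": 100, "x": 0.005, "y": 0.06, "z": 0, "ax": 0, "ay": 0, "az": 0}, {"hand": 100, "x": 0.01, "y": 0.12, "z": 0, "ax": 0, "ay": 0, "az": 0}, {"hand": 100, "x": 0.016, "y": 0.18, "z": 0, "ax": 0, "ay": 0, "az": 0}, {"hand": 100, "x": 0.022, "y": 0.24, "z": 0, "ax": 0, "ay": 0, "az": 0}, {"hand": 100, "x": 0.028, "y": 0.3, "z": 0, "ax": 0, "ay": 0, "az": 0}, {"hand": 100, "x": 0.034, "y": 0.36, "z": 0, "ax": 0, "ay": 0, "az": 0}, {"hand": 100, "x": 0.039, "y": 0.42, "z": 0, "ax": 0, "ay": 0, "az": 0}, {"hand": 100, "x": 0.039, "y": 0.435, "z": 0, "ax": 0, "ay": 0, "az": 0}]'

```text
t: 20.65
tool_pos: [0.4474, 0.3053, 0.3762]
orientation: [-0.104, -3.139, -0.0]
force: [0.2, -1.4, 0.8]
opening: 0.0927
gripper_force: 0.0
```

Run:
```python
from h import *
t=read_state();p=camera_params('wrist');i,d=read_camera('wrist');W=world('wrist',d,p)
h=cv2.cvtColor(i,cv2.COLOR_BGR2HSV);m=(cv2.inRange(h,(100,100,30),(130,255,255))>0)
P=W[m];P=P[(np.hypot(P[:,0]-.449,P[:,1]-.304)<.04)&(P[:,2]>.08)&(P[:,2]<.105)]
if len(P): print(len(P),cv2.minEnclosingCircle((P[:,:2]*1000).astype('float32')),np.median(P[:,2]))
p=camera_params('top');i,d=read_camera('top');W=world('top',d,p);cap(W,.449,-.273,.035);cv2.imwrite('pics/top3.png',i)
shift((.449,.304,.254))
```

```text
1632 ((447.7813415527344, 307.0395812988281), 16.869070053100586) 0.09496765175797028
cap 238 [ 449.9 -274.9] 17.3 0.0973
t 20.75 tcp [0.4479 0.3034 0.3762] F [ 0.6 -0.3 -0.3] open 0.0929
for (0.449, 0.304, 0.254) shift [-0.0011  0.0007  0.1222] turn [-0.0007 -0.0008  0.0025]
```

Thin tube stands in the yellow tray. Taking the third tube.

Request:
carry_out --targets '[{"hand": 100, "x": -0.001, "y": 0.002, "z": 0.05, "ax": 0, "ay": 0, "az": 0}, {"hand": 80, "x": -0.001, "y": 0.002, "z": 0.095, "ax": 0, "ay": 0, "az": 0}, {"hand": 65, "x": -0.001, "y": 0.002, "z": 0.121, "ax": 0, "ay": 0, "az": 0}, {"hand": 50, "x": -0.001, "y": 0.002, "z": 0.121, "ax": 0, "ay": 0, "az": 0}, {"hand": 48, "x": -0.001, "y": 0.002, "z": 0.121, "ax": 0, "ay": 0, "az": 0}, {"hand": 48, "x": -0.001, "y": 0.002, "z": 0.121, "ax": 0, "ay": 0, "az": 0}]'

```text
t: 21.5
tool_pos: [0.4502, 0.3043, 0.2578]
orientation: [0.11, 3.137, 0.002]
force: [-0.1, -0.4, 0.4]
opening: 0.0481
gripper_force: 0.0
```

```bash
python3 wid.py w8; python3 g.py
```

```text
w8 0.165 758 front 0.0193 width -0.024 0.024
w8 0.175 630 front 0.0194 width -0.024 0.024
w8 0.185 2076 front 0.0247 width -0.0204 0.024
w8 0.195 82 front 0.0256 width -0.0187 0.0221
w8 0.225 137 front 0.0164 width -0.0083 0.0125
w8 0.235 175 front 0.0164 width -0.0105 0.0149
w8 0.245 177 front 0.0167 width -0.0224 0.0215
t 21.55 tcp [0.4501 0.3044 0.2576] gauge x -0.0966 y 0.3382 F [0.09 0.41 0.52] T [ 0.04  0.07 -0.02]
```

Request:
carry_out --targets '[{"hand": 46, "x": 0.002, "y": 0.002, "z": 0.003, "ax": 0, "ay": 0, "az": 0}, {"hand": 46, "x": 0.002, "y": 0.002, "z": 0.003, "ax": 0, "ay": 0, "az": 0}, {"hand": 30, "x": 0.002, "y": 0.002, "z": 0.003, "ax": 0, "ay": 0, "az": 0}, {"hand": 20, "x": 0.002, "y": 0.002, "z": 0.003, "ax": 0, "ay": 0, "az": 0}, {"hand": 20, "x": 0.002, "y": 0.002, "z": 0.003, "ax": 0, "ay": 0, "az": 0}, {"hand": 20, "x": 0.002, "y": 0.002, "z": 0.003, "ax": 0, "ay": 0, "az": 0}]'

```text
t: 22.3
tool_pos: [0.4474, 0.3064, 0.2527]
orientation: [-0.11, -3.14, -0.0]
force: [0.1, 0.2, 0.0]
opening: 0.0337
gripper_force: 30.0
```

```bash
python3 -c "
from h import *
shift((.4929,-.0376,.37),(.4929,-.0376,.27))"
```

```text
t 22.3 tcp [0.4474 0.3064 0.2527] F [0.1 0.2 0. ] open 0.0337
for (0.4929, -0.0376, 0.37) shift [-0.0694 -0.34   -0.1173] turn [ 0.     -0.0001 -0.    ]
for (0.4929, -0.0376, 0.27) shift [-0.0694 -0.34   -0.0173] turn [ 0.     -0.0001 -0.    ]
```

Request:
carry_out --targets '[{"hand": 20, "x": 0, "y": 0, "z": -0.04, "ax": 0, "ay": 0, "az": 0}, {"hand": 20, "x": 0, "y": 0, "z": -0.09, "ax": 0, "ay": 0, "az": 0}, {"hand": 20, "x": 0.0, "y": -0.05, "z": -0.117, "ax": 0, "ay": 0, "az": 0}, {"hand": 20, "x": -0.01, "y": -0.11, "z": -0.117, "ax": 0, "ay": 0, "az": 0}, {"hand": 20, "x": -0.025, "y": -0.17, "z": -0.117, "ax": 0, "ay": 0, "az": 0}, {"hand": 20, "x": -0.04, "y": -0.23, "z": -0.117, "ax": 0, "ay": 0, "az": 0}, {"hand": 20, "x": -0.055, "y": -0.285, "z": -0.117, "ax": 0, "ay": 0, "az": 0}, {"hand": 20, "x": -0.069, "y": -0.33, "z": -0.117, "ax": 0, "ay": 0, "az": 0}]'

```text
t: 23.3
tool_pos: [0.4932, -0.0298, 0.3699]
orientation: [0.111, 3.139, -0.0]
force: [0.6, 0.1, -0.6]
opening: 0.0336
gripper_force: 30.0
```

Request:
carry_out --targets '[{"hand": 20, "x": 0, "y": -0.01, "z": 0.03, "ax": 0, "ay": 0, "az": 0}, {"hand": 20, "x": 0, "y": -0.01, "z": 0.07, "ax": 0, "ay": 0, "az": 0}, {"hand": 20, "x": 0, "y": -0.01, "z": 0.1, "ax": 0, "ay": 0, "az": 0}, {"hand": 20, "x": 0, "y": -0.01, "z": 0.1, "ax": 0, "ay": 0, "az": 0}]'

```text
t: 23.8
tool_pos: [0.4911, -0.0374, 0.267]
orientation: [-0.11, -3.134, -0.001]
force: [-1.0, 0.3, -1.0]
opening: 0.0337
gripper_force: 30.0
```

```bash
python3 g.py;python3 wid.py w9
```

```text
t 23.8 tcp [ 0.4911 -0.0374  0.267 ] gauge x -0.0318 y 0.0001 F [-1.01  0.34 -0.95] T [0.01 0.07 0.01]
w9 0.165 1007 front 0.0159 width -0.0239 0.024
w9 0.175 974 front 0.0162 width -0.024 0.024
w9 0.185 1358 front 0.0217 width -0.0213 0.0211
w9 0.215 112 front 0.0128 width -0.0091 0.0096
w9 0.225 196 front 0.0128 width -0.0127 0.0132
w9 0.235 189 front 0.0127 width -0.0128 0.0133
w9 0.245 104 front 0.0127 width -0.0128 0.0134
```

Request:
carry_out --targets '[{"hand": 20, "x": -0.01, "y": 0, "z": 0, "ax": 0, "ay": 0, "az": 0}, {"hand": 20, "x": -0.014, "y": 0, "z": 0, "ax": 0, "ay": 0, "az": 0}, {"hand": 20, "x": -0.018, "y": 0, "z": 0, "ax": 0, "ay": 0, "az": 0}]'

```text
t: 24.22
tool_pos: [0.5113, -0.0388, 0.2708]
orientation: [0.109, 3.138, -0.0]
force: [-0.1, -0.1, -0.2]
opening: 0.0334
gripper_force: 30.0
```

```bash
python3 g.py
```

```text
t 24.23 tcp [ 0.5113 -0.0388  0.2708] gauge x -0.0115 y 0.0001 F [-0.13 -0.08 -0.21] T [ 0.08 -0.01  0.01]
```

Request:
carry_out --targets '[{"hand": 20, "x": -0.003, "y": 0, "z": 0, "ax": 0, "ay": 0, "az": 0}, {"hand": 20, "x": -0.006, "y": 0, "z": 0, "ax": 0, "ay": 0, "az": 0}, {"hand": 20, "x": -0.009, "y": 0, "z": 0, "ax": 0, "ay": 0, "az": 0}]'

```text
t: 24.6
tool_pos: [0.5196, -0.0394, 0.2697]
orientation: [-0.11, -3.14, -0.0]
force: [0.6, -0.8, -1.9]
opening: 0.0336
gripper_force: 30.0
```

```bash
python3 g.py
```

```text
t 24.6 tcp [ 0.5196 -0.0394  0.2697] gauge x -0.0032 y 0.0001 F [ 0.65 -0.79 -1.88] T [ 0.04 -0.04  0.02]
```

Entering freely.

Request:
carry_out --targets '[{"hand": 20, "x": -0.006, "y": 0, "z": 0, "ax": 0, "ay": 0, "az": 0}, {"hand": 20, "x": -0.014, "y": 0, "z": 0, "ax": 0, "ay": 0, "az": 0}, {"hand": 20, "x": -0.023, "y": 0, "z": 0, "ax": 0, "ay": 0, "az": 0}, {"hand": 20, "x": -0.032, "y": 0, "z": 0, "ax": 0, "ay": 0, "az": 0}, {"hand": 20, "x": -0.036, "y": 0, "z": 0, "ax": 0, "ay": 0, "az": 0}, {"hand": 20, "x": -0.039, "y": 0, "z": 0, "ax": 0, "ay": 0, "az": 0}]'

```text
t: 25.35
tool_pos: [0.5586, -0.0422, 0.2696]
orientation: [-0.11, -3.139, -0.0]
force: [-0.5, 0.7, -0.4]
opening: 0.0333
gripper_force: 30.0
```

```bash
python3 g.py
```

```text
t 25.35 tcp [ 0.5586 -0.0422  0.2696] gauge x 0.0359 y 0.0 F [-0.53  0.75 -0.4 ] T [ 0.    0.04 -0.04]
```

Request:
carry_out --targets '[{"hand": 20, "x": -0.002, "y": 0, "z": 0, "ax": 0, "ay": 0, "az": 0}, {"hand": 20, "x": -0.004, "y": 0, "z": 0, "ax": 0, "ay": 0, "az": 0}]'

```text
t: 25.6
tool_pos: [0.5623, -0.0424, 0.2697]
orientation: [-0.11, -3.139, 0.0]
force: [-2.0, -1.0, -0.3]
opening: 0.0334
gripper_force: 30.0
```

```bash
python3 g.py
```

```text
t 25.6 tcp [ 0.5623 -0.0424  0.2697] gauge x 0.0396 y 0.0 F [-1.96 -0.97 -0.35] T [ 0.04  0.45 -0.03]
```

Contact at the step. A little more push confirms it.

Request:
carry_out --targets '[{"hand": 20, "x": -0.001, "y": 0, "z": 0, "ax": 0, "ay": 0, "az": 0}, {"hand": 20, "x": -0.002, "y": 0, "z": 0, "ax": 0, "ay": 0, "az": 0}, {"hand": 20, "x": -0.002, "y": 0, "z": 0, "ax": 0, "ay": 0, "az": 0}]'

```text
t: 25.98
tool_pos: [0.5638, -0.0425, 0.2695]
orientation: [-0.109, -3.138, -0.0]
force: [-5.3, 1.3, 3.1]
opening: 0.0339
gripper_force: 30.0
```

```bash
python3 g.py; python3 wid.py w10 | tail -3; python3 -c "
from h import *
shift((.56,-.0424,.47),(.46,.10,.47),(.48,.2655,.47))"
```

```text
t 25.98 tcp [ 0.5638 -0.0425  0.2695] gauge x 0.0411 y 0.0001 F [-5.29  1.26  3.09] T [ 0.13  1.16 -0.04]
w10 0.225 347 front 0.0138 width -0.015 0.0153
w10 0.235 337 front 0.014 width -0.015 0.0153
w10 0.245 217 front 0.014 width -0.0149 0.0152
t 26.02 tcp [ 0.5638 -0.0425  0.2694] F [-5.3  0.5  1.6] open 0.0336
for (0.56, -0.0424, 0.47) shift [ 4.200e-03 -2.000e-04 -2.005e-01] turn [ 0.0001 -0.0021  0.0001]
for (0.46, 0.1, 0.47) shift [ 0.1139  0.1349 -0.2003] turn [ 0.0001 -0.0021  0.0001]
for (0.48, 0.2655, 0.47) shift [ 0.1055  0.3014 -0.2003] turn [ 0.0001 -0.0021  0.0001]
```

It stops at the step, so this is the right tube. Now lift it out and carry it to the spring fork.

Request:
carry_out --targets '[{"hand": 20, "x": 0.005, "y": 0, "z": 0, "ax": 0, "ay": 0, "az": 0}, {"hand": 20, "x": 0.006, "y": 0, "z": -0.05, "ax": 0, "ay": 0, "az": 0}, {"hand": 20, "x": 0.01, "y": 0, "z": -0.1, "ax": 0, "ay": 0, "az": 0}, {"hand": 20, "x": 0.04, "y": 0.02, "z": -0.15, "ax": 0, "ay": 0, "az": 0}, {"hand": 20, "x": 0.075, "y": 0.055, "z": -0.19, "ax": 0, "ay": 0, "az": 0}, {"hand": 20, "x": 0.105, "y": 0.105, "z": -0.2, "ax": 0, "ay": 0, "az": 0}, {"hand": 20, "x": 0.114, "y": 0.165, "z": -0.2, "ax": 0, "ay": 0, "az": 0}, {"hand": 20, "x": 0.114, "y": 0.22, "z": -0.2, "ax": 0, "ay": 0, "az": 0}]'

```text
t: 27.02
tool_pos: [0.4651, 0.1866, 0.471]
orientation: [0.109, 3.136, 0.002]
force: [0.9, -0.5, -1.5]
opening: 0.0337
gripper_force: 30.0
```

```bash
python3 -c "
from h import *
shift((.479,.268,.43),(.479,.268,.41))
W=np.load('top0.npy')
i=cv2.imread('pics/top0.png');h=cv2.cvtColor(i,cv2.COLOR_BGR2HSV)
a=np.radians(-8.7);X=np.array([np.cos(a),np.sin(a)]);Y=np.array([-X[1],X[0]])
P=W[225:290,155:205].reshape(-1,3);P=P[(P[:,2]>.16)&(P[:,2]<.24)]
u=(P[:,:2]-[.552,.2565])@X;v=(P[:,:2]-[.552,.2565])@Y
for b in np.arange(-.05,.07,.008):
    k=(u>=b)&(u<b+.008)
    if k.sum()>2: print(round(b+.004,3),k.sum(),'z',np.median(P[k,2]).round(4),'v',np.round(np.sort(v[k])[[0,-1]],4), 'inner', v[k][v[k]<0].max(initial=-1).round(4),v[k][v[k]>0].min(initial=1).round(4))
"
```

```text
t 27.02 tcp [0.4651 0.1866 0.471 ] F [ 0.9 -0.5 -1.5] open 0.0337
for (0.479, 0.268, 0.43) shift [-0.008   0.0821  0.0411] turn [0.0013 0.0034 0.    ]
for (0.479, 0.268, 0.41) shift [-0.008   0.0821  0.0611] turn [0.0013 0.0034 0.    ]
-0.03 45 z 0.2027 v [-0.0262  0.0241] inner -0.0166 0.0158
-0.022 47 z 0.2007 v [-0.0263  0.0249] inner -0.0175 0.016
-0.014 48 z 0.1997 v [-0.0254  0.0244] inner -0.0182 0.0164
-0.006 47 z 0.1989 v [-0.0256  0.0251] inner -0.0169 0.0163
0.002 47 z 0.1978 v [-0.0255  0.0255] inner -0.0173 0.0163
0.01 46 z 0.1981 v [-0.0257  0.0253] inner -0.0173 0.0166
0.018 49 z 0.1969 v [-0.0257  0.0254] inner -0.0171 0.0162
0.026 46 z 0.196 v [-0.0255  0.0246] inner -0.0178 0.0162
0.034 44 z 0.1952 v [-0.0252  0.0255] inner -0.0178 0.017
0.042 119 z 0.1952 v [-0.0257  0.025 ] inner -0.0004 0.0002
0.05 88 z 0.1948 v [-0.0257  0.0238] inner -0.0002 0.0013
0.058 42 z 0.1943 v [-0.0087  0.0073] inner -0.0013 0.0001
0.066 36 z 0.1941 v [-0.0083  0.0077] inner -0.0016 0.0002
```

Request:
carry_out --targets '[{"hand": 20, "x": -0.004, "y": 0.045, "z": 0.02, "ax": 0, "ay": 0, "az": 0}, {"hand": 20, "x": -0.007, "y": 0.082, "z": 0.045, "ax": 0, "ay": 0, "az": 0}, {"hand": 20, "x": -0.007, "y": 0.082, "z": 0.06, "ax": 0, "ay": 0, "az": 0}, {"hand": 20, "x": -0.007, "y": 0.082, "z": 0.06, "ax": 0, "ay": 0, "az": 0}, {"hand": 20, "x": -0.007, "y": 0.082, "z": 0.06, "ax": 0, "ay": 0, "az": 0}]'

```text
t: 27.65
tool_pos: [0.479, 0.2653, 0.4109]
orientation: [0.111, 3.138, 0.001]
force: [-0.1, -0.1, -0.3]
opening: 0.0334
gripper_force: 30.0
```

```bash
python3 -c "
from h import *
shift((.478,.2683,.41),(.552,.257,.41))
for n in ['scene']:
    i,d=read_camera(n);cv2.imwrite('pics/fk.png',cv2.resize(i[90:220,320:480],None,fx=4,fy=4,interpolation=2))"; python3 wid.py w11
```

```text
t 27.65 tcp [0.479  0.2653 0.4109] F [-0.1 -0.1 -0.3] open 0.0334
for (0.478, 0.2683, 0.41) shift [0.0012 0.0029 0.0009] turn [ 0.0006  0.0015 -0.0011]
for (0.552, 0.257, 0.41) shift [-0.0734 -0.0031  0.001 ] turn [ 0.0006  0.0015 -0.0011]
w11 0.165 1008 front 0.016 width -0.024 0.024
w11 0.175 975 front 0.0164 width -0.0239 0.0239
w11 0.185 1357 front 0.0218 width -0.0217 0.021
w11 0.215 109 front 0.0129 width -0.0091 0.0096
w11 0.225 209 front 0.013 width -0.0126 0.0131
w11 0.235 193 front 0.013 width -0.0129 0.0133
w11 0.245 96 front 0.0129 width -0.0128 0.0133
```

View pics/fk.png

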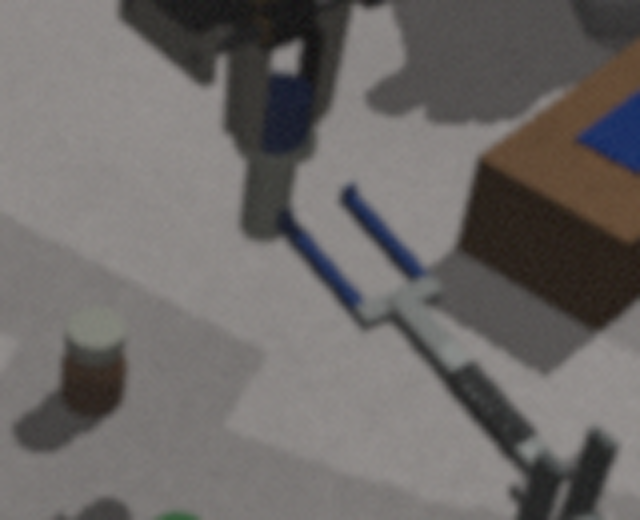

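The held tube is in front of the open fork (crop: tube barrel at (265,195), prong tips at (285,215) and (350,190)), with its collar above the prongs. Sliding in along stand +x.

Request:
carry_out --targets '[{"hand": 20, "x": 0.001, "y": 0.003, "z": 0.001, "ax": 0, "ay": 0, "az": 0}, {"hand": 20, "x": -0.01, "y": 0.002, "z": 0.001, "ax": 0, "ay": 0, "az": 0}, {"hand": 20, "x": -0.02, "y": 0.0013, "z": 0.001, "ax": 0, "ay": 0, "az": 0}, {"hand": 20, "x": -0.03, "y": 0.0005, "z": 0.001, "ax": 0, "ay": 0, "az": 0}, {"hand": 20, "x": -0.038, "y": -0.0002, "z": 0.001, "ax": 0, "ay": 0, "az": 0}]'

```text
t: 28.38
tool_pos: [0.5175, 0.2631, 0.4086]
orientation: [-0.11, -3.139, 0.0]
force: [0.9, -0.1, -0.4]
opening: 0.0335
gripper_force: 30.0
```

```bash
python3 -c "
from h import *
shift((.552,.257,.41))"
```

```text
t 28.38 tcp [0.5175 0.2631 0.4086] F [ 0.9 -0.1 -0.4] open 0.0335
for (0.552, 0.257, 0.41) shift [-0.0349 -0.0037 -0.0015] turn [-0.0001 -0.0002 -0.0003]
```

Request:
carry_out --targets '[{"hand": 20, "x": -0.008, "y": -0.001, "z": -0.001, "ax": 0, "ay": 0, "az": 0}, {"hand": 20, "x": -0.016, "y": -0.002, "z": -0.001, "ax": 0, "ay": 0, "az": 0}, {"hand": 20, "x": -0.024, "y": -0.0028, "z": -0.001, "ax": 0, "ay": 0, "az": 0}, {"hand": 20, "x": -0.032, "y": -0.0034, "z": -0.001, "ax": 0, "ay": 0, "az": 0}, {"hand": 20, "x": -0.035, "y": -0.0037, "z": -0.001, "ax": 0, "ay": 0, "az": 0}, {"hand": 20, "x": -0.035, "y": -0.0037, "z": -0.001, "ax": 0, "ay": 0, "az": 0}]'

```text
t: 29.12
tool_pos: [0.5514, 0.2571, 0.4097]
orientation: [-0.11, -3.139, 0.0]
force: [0.0, 0.8, -0.5]
opening: 0.0335
gripper_force: 30.0
```

```bash
python3 -c "
from h import *
shift((.552,.257,.41))
print(read_state()['wrist_torque'])
i,d=read_camera('scene');cv2.imwrite('pics/fk2.png',cv2.resize(i[90:220,320:480],None,fx=4,fy=4,interpolation=2))"
```

```text
t 29.12 tcp [0.5514 0.2571 0.4097] F [ 0.   0.8 -0.5] open 0.0335
for (0.552, 0.257, 0.41) shift [-0.0006 -0.0001 -0.0003] turn [-0.0001 -0.0002 -0.0002]
[ 0.08021716 -0.02940581 -0.03526607]
```

View pics/fk2.png

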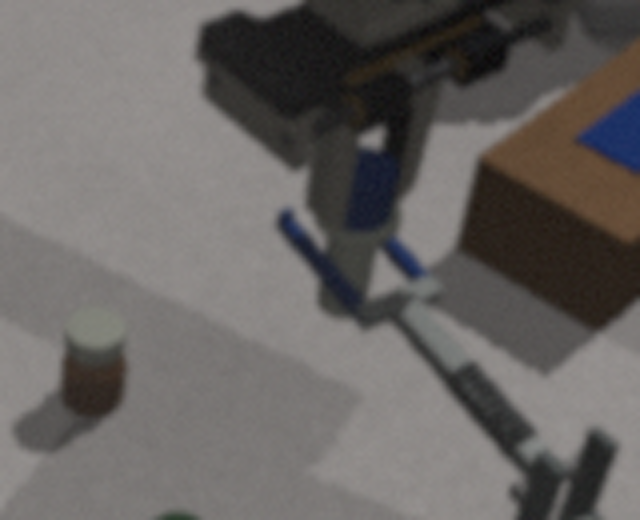

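The tube sits between the prongs. I weigh it by averaging the force, then lower slowly.

```bash
cat > fz.py <<'E'
from h import *
import sys
f=[]
for _ in range(int(sys.argv[1])): read_camera('scene'); f.append(read_state()['force'])
f=np.array(f);s=read_state();print('t',s['t'].__round__(2),s['tool_pos'].round(4),'F',f.mean(0).round(3),'se',(f.std(0)/len(f)**.5).round(3))
E
python3 fz.py 24
```

```text
t 30.38 [0.5512 0.2572 0.4097] F [-0.048 -0.068 -0.962] se [0.1   0.089 0.09 ]
```

Request:
carry_out --targets '[{"hand": 20, "x": 0, "y": 0, "z": 0.004, "ax": 0, "ay": 0, "az": 0}, {"hand": 20, "x": 0, "y": 0, "z": 0.008, "ax": 0, "ay": 0, "az": 0}, {"hand": 20, "x": 0, "y": 0, "z": 0.011, "ax": 0, "ay": 0, "az": 0}, {"hand": 20, "x": 0, "y": 0, "z": 0.014, "ax": 0, "ay": 0, "az": 0}, {"hand": 20, "x": 0, "y": 0, "z": 0.016, "ax": 0, "ay": 0, "az": 0}, {"hand": 20, "x": 0, "y": 0, "z": 0.018, "ax": 0, "ay": 0, "az": 0}, {"hand": 20, "x": 0, "y": 0, "z": 0.02, "ax": 0, "ay": 0, "az": 0}, {"hand": 20, "x": 0, "y": 0, "z": 0.022, "ax": 0, "ay": 0, "az": 0}]'

```text
t: 31.38
tool_pos: [0.5512, 0.2572, 0.3877]
orientation: [0.11, 3.14, 0.0]
force: [-0.3, 0.3, 0.1]
opening: 0.0332
gripper_force: 30.0
```

Request:
carry_out --targets '[{"hand": 20, "x": 0, "y": 0, "z": 0.002, "ax": 0, "ay": 0, "az": 0}, {"hand": 20, "x": 0, "y": 0, "z": 0.004, "ax": 0, "ay": 0, "az": 0}, {"hand": 20, "x": 0, "y": 0, "z": 0.006, "ax": 0, "ay": 0, "az": 0}, {"hand": 20, "x": 0, "y": 0, "z": 0.008, "ax": 0, "ay": 0, "az": 0}, {"hand": 20, "x": 0, "y": 0, "z": 0.01, "ax": 0, "ay": 0, "az": 0}, {"hand": 20, "x": 0, "y": 0, "z": 0.012, "ax": 0, "ay": 0, "az": 0}, {"hand": 20, "x": 0, "y": 0, "z": 0.012, "ax": 0, "ay": 0, "az": 0}]'

```text
t: 32.25
tool_pos: [0.5512, 0.2572, 0.3756]
orientation: [-0.11, -3.14, 0.0]
force: [-0.3, 0.6, 0.9]
opening: 0.0336
gripper_force: 30.0
```

```bash
python3 fz.py 16
cat > arm.py <<'E'
from h import *
p=camera_params('top');i,d=read_camera('top');W=world('top',d,p)
W0=np.load('top0.npy')
a=np.radians(-8.7);X=np.array([np.cos(a),np.sin(a)]);Y=np.array([-X[1],X[0]])
def prof(W):
    P=W[150:290,150:215].reshape(-1,3);P=P[(P[:,2]>.13)&(P[:,2]<.24)]
    u=(P[:,:2]-[.553,.2565])@X;v=(P[:,:2]-[.553,.2565])@Y
    for b in [-.03,-.02,-.01,0,.01,.02,.03,.06,.075,.09,.105]:
        k=(u>b-.006)&(u<b+.006)&((abs(v)<.007) if b>.05 else ((abs(v)>.015)&(abs(v)<.027)&(P[:,2]<.215)))
        yield b,k.sum(),np.median(P[k,2]).round(4) if k.any() else None
for x,y in zip(prof(W0),prof(W)): print(x,y)
E
python3 arm.py
```

```text
t 33.05 [0.5513 0.2572 0.3757] F [-0.347 -0.033 -0.283] se [0.094 0.098 0.117]
(-0.03, np.int64(61), np.float64(0.2026)) (-0.03, np.int64(0), None)
(-0.02, np.int64(73), np.float64(0.2006)) (-0.02, np.int64(1), np.float64(0.1792))
(-0.01, np.int64(73), np.float64(0.1994)) (-0.01, np.int64(4), np.float64(0.1779))
(0, np.int64(70), np.float64(0.1979)) (0, np.int64(0), None)
(0.01, np.int64(72), np.float64(0.1974)) (0.01, np.int64(3), np.float64(0.1803))
(0.02, np.int64(70), np.float64(0.1963)) (0.02, np.int64(8), np.float64(0.1814))
(0.03, np.int64(69), np.float64(0.1955)) (0.03, np.int64(0), None)
(0.06, np.int64(46), np.float64(0.1944)) (0.06, np.int64(46), np.float64(0.1843))
(0.075, np.int64(49), np.float64(0.1933)) (0.075, np.int64(47), np.float64(0.1843))
(0.09, np.int64(48), np.float64(0.1923)) (0.09, np.int64(47), np.float64(0.1844))
(0.105, np.int64(48), np.float64(0.192)) (0.105, np.int64(47), np.float64(0.1854))
```

Arm sunk about 0.094 rad, and the fingers still carry about 0.25 N. Lowering 3 mm more.

Request:
carry_out --targets '[{"hand": 20, "x": 0, "y": 0, "z": 0.0015, "ax": 0, "ay": 0, "az": 0}, {"hand": 20, "x": 0, "y": 0, "z": 0.003, "ax": 0, "ay": 0, "az": 0}, {"hand": 20, "x": 0, "y": 0, "z": 0.003, "ax": 0, "ay": 0, "az": 0}]'

```text
t: 33.48
tool_pos: [0.5513, 0.2572, 0.3726]
orientation: [-0.11, -3.14, -0.0]
force: [-0.5, -0.3, -0.4]
opening: 0.0339
gripper_force: 30.0
```

```bash
python3 fz.py 24; python3 arm.py | tail -4
```

```text
t 34.67 [0.5512 0.2572 0.3727] F [0.136 0.098 0.121] se [0.084 0.1   0.105]
(0.06, np.int64(46), np.float64(0.1944)) (0.06, np.int64(45), np.float64(0.1823))
(0.075, np.int64(49), np.float64(0.1933)) (0.075, np.int64(45), np.float64(0.1819))
(0.09, np.int64(48), np.float64(0.1923)) (0.09, np.int64(46), np.float64(0.1823))
(0.105, np.int64(48), np.float64(0.192)) (0.105, np.int64(46), np.float64(0.1846))
```

Request:
carry_out --newtons 4 --targets '[{"hand": 20, "x": 0, "y": 0, "z": 0, "ax": 0, "ay": 0, "az": 0}, {"hand": 20, "x": 0, "y": 0, "z": 0, "ax": 0, "ay": 0, "az": 0}, {"hand": 38, "x": 0, "y": 0, "z": 0, "ax": 0, "ay": 0, "az": 0}, {"hand": 42, "x": 0, "y": 0, "z": 0, "ax": 0, "ay": 0, "az": 0}, {"hand": 50, "x": 0, "y": 0, "z": 0, "ax": 0, "ay": 0, "az": 0}, {"hand": 58, "x": 0, "y": 0, "z": 0, "ax": 0, "ay": 0, "az": 0}, {"hand": 58, "x": 0, "y": 0, "z": 0, "ax": 0, "ay": 0, "az": 0}]'

```text
t: 35.6
tool_pos: [0.5512, 0.2572, 0.3727]
orientation: [0.11, 3.14, -0.0]
force: [-0.2, -0.5, -1.2]
opening: 0.0534
gripper_force: 0.0
```

```bash
python3 arm.py | tail -4; python3 wid.py w12; python3 g.py
```

```text
(0.06, np.int64(46), np.float64(0.1944)) (0.06, np.int64(48), np.float64(0.1835))
(0.075, np.int64(49), np.float64(0.1933)) (0.075, np.int64(47), np.float64(0.183))
(0.09, np.int64(48), np.float64(0.1923)) (0.09, np.int64(49), np.float64(0.1833))
(0.105, np.int64(48), np.float64(0.192)) (0.105, np.int64(46), np.float64(0.1851))
w12 0.165 603 front 0.0161 width -0.0162 0.017
w12 0.175 659 front 0.0164 width -0.0173 0.0172
w12 0.185 3890 front 0.0217 width -0.024 0.024
w12 0.215 92 front 0.0126 width -0.0092 0.0097
w12 0.225 189 front 0.0124 width -0.0127 0.0125
w12 0.235 189 front 0.0123 width -0.0131 0.013
w12 0.245 94 front 0.0122 width -0.0129 0.0127
t 35.7 tcp [0.5512 0.2572 0.3728] gauge x 0.0077 y 0.2981 F [-0.08  0.09 -0.57] T [ 0.01  0.01 -0.  ]
```

Released: the tube hangs upright and centred, with the arm at about 0.10 rad. Withdrawing upward.

Request:
carry_out --targets '[{"hand": 58, "x": 0, "y": 0, "z": -0.01, "ax": 0, "ay": 0, "az": 0}, {"hand": 58, "x": 0, "y": 0, "z": -0.035, "ax": 0, "ay": 0, "az": 0}, {"hand": 58, "x": 0, "y": 0, "z": -0.08, "ax": 0, "ay": 0, "az": 0}, {"hand": 58, "x": 0.05, "y": 0, "z": -0.09, "ax": 0, "ay": 0, "az": 0}, {"hand": 58, "x": 0.1, "y": -0.03, "z": -0.09, "ax": 0, "ay": 0, "az": 0}, {"hand": 58, "x": 0.14, "y": -0.08, "z": -0.09, "ax": 0, "ay": 0, "az": 0}, {"hand": 58, "x": 0.14, "y": -0.08, "z": -0.09, "ax": 0, "ay": 0, "az": 0}, {"hand": 58, "x": 0.14, "y": -0.08, "z": -0.09, "ax": 0, "ay": 0, "az": 0}]'

```text
t: 36.7
tool_pos: [0.4062, 0.1871, 0.464]
orientation: [0.11, 3.137, 0.002]
force: [-0.4, 0.7, 0.1]
opening: 0.0537
gripper_force: 0.0
```

```bash
python3 arm.py
python3 - <<'E'
from h import *
p=camera_params('top');i,d=read_camera('top');W=world('top',d,p)
cap(W,.449,-.273,.035);cap(W,.615,-.233,.035);cap(W,.553,.2565,.03,.2,.23)
j,_=read_camera('scene');cv2.imwrite('pics/end.png',j)
E
```

```text
(-0.03, np.int64(61), np.float64(0.2026)) (-0.03, np.int64(69), np.float64(0.1805))
(-0.02, np.int64(73), np.float64(0.2006)) (-0.02, np.int64(71), np.float64(0.1789))
(-0.01, np.int64(73), np.float64(0.1994)) (-0.01, np.int64(61), np.float64(0.1811))
(0, np.int64(70), np.float64(0.1979)) (0, np.int64(70), np.float64(0.187))
(0.01, np.int64(72), np.float64(0.1974)) (0.01, np.int64(67), np.float64(0.1825))
(0.02, np.int64(70), np.float64(0.1963)) (0.02, np.int64(68), np.float64(0.1797))
(0.03, np.int64(69), np.float64(0.1955)) (0.03, np.int64(67), np.float64(0.1797))
(0.06, np.int64(46), np.float64(0.1944)) (0.06, np.int64(45), np.float64(0.1824))
(0.075, np.int64(49), np.float64(0.1933)) (0.075, np.int64(44), np.float64(0.1831))
(0.09, np.int64(48), np.float64(0.1923)) (0.09, np.int64(48), np.float64(0.1823))
(0.105, np.int64(48), np.float64(0.192)) (0.105, np.int64(47), np.float64(0.1847))
cap 239 [ 450.2 -275.2] 16.9 0.0976
cap 237 [ 615.6 -232.8] 17.6 0.0979
cap 292 [553.6 255.3] 17.2 0.214
```

View pics/end.png

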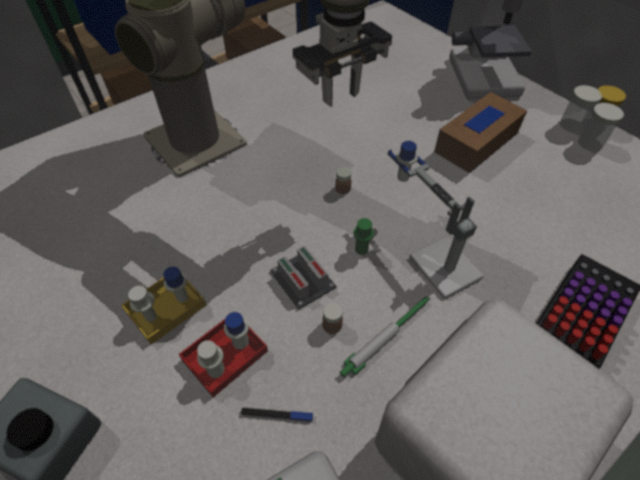

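The picture shows the tubes in the yellow tray (173,280), the red tray (236,330) and hanging in the fork (407,155). The bystanders have not moved. Let it settle for a moment, then hand in.

Request:
carry_out --targets '[{"hand": 58, "x": 0, "y": 0, "z": 0, "ax": 0, "ay": 0, "az": 0}, {"hand": 58, "x": 0, "y": 0, "z": 0, "ax": 0, "ay": 0, "az": 0}, {"hand": 58, "x": 0, "y": 0, "z": 0, "ax": 0, "ay": 0, "az": 0}, {"hand": 58, "x": 0, "y": 0, "z": 0, "ax": 0, "ay": 0, "az": 0}, {"hand": 58, "x": 0, "y": 0, "z": 0, "ax": 0, "ay": 0, "az": 0}, {"hand": 58, "x": 0, "y": 0, "z": 0, "ax": 0, "ay": 0, "az": 0}, {"hand": 58, "x": 0, "y": 0, "z": 0, "ax": 0, "ay": 0, "az": 0}, {"hand": 58, "x": 0, "y": 0, "z": 0, "ax": 0, "ay": 0, "az": 0}]'

```text
t: 37.85
tool_pos: [0.406, 0.1871, 0.4628]
orientation: [0.11, 3.14, 0.0]
force: [-0.2, 0.0, 0.0]
opening: 0.0535
gripper_force: 0.0
```

```bash
python3 -c "
from h import *
print(robot.close_job())"
```

```text
the job is handed in; nothing more can be done
None
```

All three tubes are gauged and put away, and the job is handed in at about 38 s (no verdict was returned): the fat one stands in the red tray, the thin one in the yellow tray, and the right one hangs released in the blue fork with the arm about 0.1 rad down.

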